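# Load the bench shaker with toppled sample bottles and start it

### The job

Some amber sample bottles have fallen over on the lab bench: stand every one of them upright on the black shaker platform, in the back part behind where the retaining bar goes. Then lift the metal retaining bar off its two hooks and lay it across the shaker in its two V-shaped rests in front of the bottles, and finally turn the black start knob clockwise all the way to its stop and let it spring back. Leave the jar and the pipette-tip box alone.

Things in the scene. Friction and masses are not known exactly. Their poses are not given: they have to be found in the camera images.
- bottle1: Square amber glass bottle with white screw cap, up to four alike: body 46 x 46 x 90 mm, then 10 mm bare neck, cap 34 mm wide and 20 mm high; 120 mm in all, 180 g, centre of mass 32 mm above the base. Origin on its axis 50 mm from the flat base; x points from base to cap; y, z square to the flat sides. Starts lying on a flat side left of the shaker, cap to the left (+y). None if absent.
- bottle2: Square amber glass bottle with white screw cap, up to four alike: body 46 x 46 x 90 mm, then 10 mm bare neck, cap 34 mm wide and 20 mm high; 120 mm in all, 180 g, centre of mass 32 mm above the base. Origin on its axis 50 mm from the flat base; x points from base to cap; y, z square to the flat sides. Starts lying on a flat side left of the shaker, cap to the left (+y). None if absent.
- bottle3: Square amber glass bottle with white screw cap, up to four alike: body 46 x 46 x 90 mm, then 10 mm bare neck, cap 34 mm wide and 20 mm high; 120 mm in all, 180 g, centre of mass 32 mm above the base. Origin on its axis 50 mm from the flat base; x points from base to cap; y, z square to the flat sides. Starts lying on a flat side left of the shaker, cap to the left (+y). None if absent.
- bottle4: Square amber glass bottle with white screw cap, up to four alike: body 46 x 46 x 90 mm, then 10 mm bare neck, cap 34 mm wide and 20 mm high; 120 mm in all, 180 g, centre of mass 32 mm above the base. Origin on its axis 50 mm from the flat base; x points from base to cap; y, z square to the flat sides. Starts lying on a flat side left of the shaker, cap to the left (+y). None if absent.
- bar: Round aluminium retaining bar, 18 mm in diameter, with a black rubber block (26 mm square, 18 mm long) at each end, 386 mm in all, 200 g. Origin at the middle of its axis, y axis along the bar. It starts lying level across two open hooks; bare in the middle, where it can be gripped.
- hook_stand: Fixed stand: two V-shaped upturned wire hooks (8 mm wire) at y = +-100 mm, bottoms at x = 0, 140 mm above the bench; free tips on the -x side reach 172 mm, posts at x = 30 mm reach 174 mm. The bar's axis starts 158 mm above the bench and must rise 25 mm to clear the tips. Base 12 mm thick, x 0 to 100 mm. Origin on the bench below the hooks, y along the bar.
- shaker: Fixed bench shaker, white, x from -200 to 100 mm, y +-165 mm; origin on the bench below the platform's centre, x away from the robot, y to the left. Front control panel 55 mm high (x from -200 to -75 mm); behind it the black flat platform.
- platform (a point): Centre of the platform floor, 70 mm above the bench, axes as the shaker. Floor: x -75 to 90 mm, y +-162 mm, with a lip 12 mm high at back and sides. Bottles belong with their axes between x = -10 and 75 mm (the bar will lie at x = -40 mm); a row at x = 40 mm spaced 67 mm holds four.
- bar_rest (a point): Where the middle of the bar's axis is when home: 65 mm above the platform floor at its x = -40 mm, axes as the shaker, bar along y. The two rests are upward Vs of 10 mm wire at y = +-157 mm from here, 45 degree sides, tips 15 mm above and 30 mm before and behind this point; the rubber blocks come outside them.
- knob_grip (a point): Grip point of the start knob, on its upright turning axis, 85 mm above the bench on the front panel. Black bar grip 46 mm long, 12 mm thick, from 64 to 94 mm above the bench on a 48 mm disc; lies along the shaker's x when at rest. Its axes turn with the knob.
- start_knob (a joint): Turn of the start knob in rad: 0 at rest, grows clockwise seen from above, stop at 1.2; a spring (0.12 N m/rad) turns it back when let go.
- jar: Round white jar, 60 mm diameter, 100 mm tall, standing beyond the shaker: to be left alone. Origin at the centre of its underside.
- tip_box: Clear pipette-tip box with blue lid, 94 x 124 x 68 mm, right of the shaker: to be left alone. Origin at the centre of its underside.
Not all that is in view belongs to the job. What is shaped like the bottle2 but red or yellow is not meant. What is shaped like the bottle3 but pink is not meant.

How it is judged:
On the way, in this order (a step that is already met when the one before it is completed fails the run):
1. every bottle stands upright on the platform, behind the place of the bar (angle between each of bottle1, bottle2, bottle3, bottle4's own x axis and vertical below 0.12 rad and z of bottle1 in the frame of platform between 0.042 and 0.058 m and x of bottle1 in the frame of platform between -0.012 and 0.08 m and y of bottle1 in the frame of platform between -0.15 and 0.15 m and linear speed of each of bottle1, bottle2, bottle3, bottle4 below 0.03 m/s and z of bottle2 in the frame of platform between 0.042 and 0.058 m and x of bottle2 in the frame of platform between -0.012 and 0.08 m and y of bottle2 in the frame of platform between -0.15 and 0.15 m and z of bottle3 in the frame of platform between 0.042 and 0.058 m and x of bottle3 in the frame of platform between -0.012 and 0.08 m and y of bottle3 in the frame of platform between -0.15 and 0.15 m and z of bottle4 in the frame of platform between 0.042 and 0.058 m and x of bottle4 in the frame of platform between -0.012 and 0.08 m and y of bottle4 in the frame of platform between -0.15 and 0.15 m), for 0.2 s.
2. the bar lies home in both V rests (distance between bar and bar_rest below 0.018 m and angle between the y axis of bar and the y axis of shaker, either way round below 0.06 rad and linear speed of bar below 0.03 m/s), for 0.2 s.
3. the start knob is turned clockwise to its stop (value of joint start_knob above 1.12 rad), for 0.1 s.
At the end, for the whole second after the job is handed in: Every bottle present stands at rest within 7 degrees of upright on the platform floor, its axis 12 mm before to 80 mm behind the platform's centre; the bar lies in both rests (middle within 18 mm of home, 3.5 degrees of square); the knob went to its stop and is back within 0.1 rad of rest (all of step 1 and all of step 2 and value of joint start_knob below 0.1 rad); the robot touches nothing.
It fails at once if the jar is moved or knocked over (distance of jar from where it was at the start of the episode above 0.05 m or angle between jar's own z axis and vertical above 0.5 rad).
It fails at once if the tip box is moved (distance of tip_box from where it was at the start of the episode above 0.05 m).
Of bottle1, bottle2, bottle3, bottle4 only 3 to 4 are there at a start; the rules pass over those that are not, and their reading is None.
At some moment in a run one of bottle1, bottle2, bottle3, bottle4 may be knocked a few centimetres aside while the robot is not near it.
Once in a run the grip may slacken for a moment while it holds something.
It also fails if it takes over 210 s, if anything falls off the work surface, if the arm or the gripper's body presses on something with over 40 N, if the wrist force passes 120 N, or if a joint passes its speed limit or range.

### The arm

A 6-joint arm with a two-finger parallel gripper is mounted at the origin on the work surface. World frame = base frame: x ahead of the robot, y to its left, z up, the work surface at z = 0. Lengths are in m, angles in rad, forces in N, time in s.
With the tool pointing down it reaches from about 0.4 to 0.825 m from the base axis. Payload 7 kg.
Tool frame: the origin (TCP) lies on the mounting face of the last link; the fingertips stand 178 mm ahead of it and the grasp point (between the pads) lies 159 mm ahead of it (r.finger_overhang is the distance from the TCP to the fingertips, in m); z points along the fingers, y is the line along which they close (so a half turn about z gives the same grasp; the last joint's range is limited). The gripper opens to 88 mm and grips with 3 to 60 N. Pads are 19 mm wide; open, the fingers measure 130 mm over their backs; the gripper's body (78 mm by 193 mm) begins 47 mm behind the grasp point.
Start: joints at [-0.999, 0.359, 0.012, 0, -1.224, -0.288], TCP at [0.189, -0.648, 0.405] pointing down, gripper open.
Joint ranges: [-3.07, 3.07], [-1.43, 2.12], [-1.02, 1.25], [-3.03, 1.67], [-3.05, -0], [-3.03, 3.03]. Speed limits (rad/s): [2.39, 2.39, 3.01, 3.14, 3.14, 3.14].

### API

Orientations are given as a unit quaternion [x, y, z, w].
In Python, from plant import telemetry, optics, r, finder gives the robot as it stands. The module is installed in compiled form; this text tells all that it offers.
- The arm moves only by the tool apply_moves, never from a script. Its arguments are lists of equal length, an entry for each row: "travel": the shift along the tool's x, y, z in units of 30 mm (1.0 is 30 mm), a list of three; "delta_rot": the turn, a rotation vector about the tool's x, y, z in units of 5 degrees (1.0 is 5 degrees), a list of three; "claw": the opening, from 0 (shut) to 1 (fully open). A call has 1 to 10 rows; each row shifts and turns the commanded pose from where the row before left it, along the tool's axes as they then stand; what a row does not reach is not made up. A row lasts 1/12 s, in which the tool goes at most 41.7 mm and 7.16 degrees, less where a joint would pass 70% of its speed; a pose out of reach is approached as far as the arm can. A call is refused whole if a number of a shift passes 1 or a number of a turn 1, either way. A call with a gripper value outside its range is refused whole. The fingers move at their own pace and stop on an object; "grip_force" is the grip in N (left out, the last holds). Time passes only in rows, so rows that do not move let the fingers close. It gives the time, the measured TCP pose, the force, the opening and the grip force at its end, in the units of the state.
- telemetry.get_obs(): the state, without advancing time (a new reading comes with each control period).
- optics.get_image(name): name is "scene" or "side" or "wrist"; returns a dict with "img" (480x640x3 uint8, red, green, blue), "range_z" (480x640 float32, m along the optical axis (not along the pixel's ray), 0 where there is no reading), "fx", "fy", "cx", "cy" (pixels), "camera_from_world" (4x4, takes a point from world to camera coordinates). Camera axes: x right, y down, z forward; pixel columns grow to the right and rows downward; lengths in m; the calibration is good to about 2 mm. A picture is of the moment at which its call begins.
- r.job_done(): hands the job in; it is judged then, once.
Trained networks look in a picture, given as the dict that the camera call returned (one of the last four; its "shot" number tells which), for a name from the list of things; names that differ only in an ending like _2 or _b are one class to them, and where a whole thing is asked for, a point or a joint stands for the part that bears it (a point fixed in the world has none). Each returns a list of dicts, best first, with "score" (0 to 1); they miss things now and then, are a little off and sometimes report something else, mostly with a low value. They report only what shows in the picture. A call takes as long as a camera call. They do not tell look-alikes from the thing itself.
- finder.boxes_of(target, picture): "box" ([left, top, width, height] in pixels, round what is visible of it).
The state is a dict: "time_s": time; "joints": joint angles; "qvel": joint speeds; "tau": joint torques, N m; "tool_pos": TCP position; "tcp_rot": TCP orientation; "contact_force": force on the tool from outside, world axes, zero at the start; "moment": the same for the moment, N m; "width": opening from 0.0 (shut) to 1.0 (fully open); "grip_force": force on a finger pad.
Only numpy, scipy, OpenCV 4.12 (cv2) and the standard library are available. Lean on these libraries where they do the work, as an engineer would, in place of code of your own. Each camera call takes 0.05 s, during which the arm holds its last target. There are 200 camera calls.

## Working session

There is one attempt and no reset: what is moved stays moved. The work goes in short steps, Python scripts to look and compute and a tool call to move; the robot and the scene stay as the last step left them, time stands still between calls to the robot, and variables do not carry over. Pictures are saved under pics/ and viewed, at most 14 in all, crops included, and the job is handed in when it is done.

Besides the shell and the picture viewer there is one more tool, called after ">>>" by a JSON object that holds its "op" and its "data", one argument or row to a line. apply_moves: Moves the arm, as the interface text tells. Its arguments: {"type":"object","properties":{"travel":{"type":"array"},"delta_rot":{"type":"array"},"claw":{"type":"array"},"grip_force":{"type":"number"}},"required":["travel","delta_rot","claw"]}

```bash
mkdir -p pics; cat > h.py <<'E'
import numpy as np, cv2
from plant import telemetry, optics, r, finder
from scipy.spatial.transform import Rotation as R
def pts(p):
    z=p["range_z"]; v,u=np.mgrid[:480,:640]
    c=np.stack([(u-p["cx"])*z/p["fx"],(v-p["cy"])*z/p["fy"],z],-1)
    T=np.linalg.inv(p["camera_from_world"])
    w=c@T[:3,:3].T+T[:3,3]; w[z==0]=np.nan
    return w
def save(p,n,box=None,s=1):
    im=p["img"][...,::-1]
    if box: x,y,w,h=box; im=im[y:y+h,x:x+w]
    cv2.imwrite(f"pics/{n}.png",cv2.resize(im,None,fx=s,fy=s))
def st():
    o=telemetry.get_obs(); print(round(o["time_s"],2),np.round(o["tool_pos"],4),np.round(R.from_quat(o["tcp_rot"]).as_matrix(),3).tolist(),np.round(o["joints"],3),o["width"])
E
python3 - <<'E'
from h import *
st()
for n in ["scene","side"]:
    p=optics.get_image(n); save(p,n); w=pts(p)
    T=np.linalg.inv(p["camera_from_world"]); print(n,np.round(T,3).tolist())
    np.savez(n,w=w,img=p["img"])
    for t in ["bottle1","bar","hook_stand","shaker","start_knob","jar","tip_box"]:
        for b in finder.boxes_of(t,p)[:6]:
            x,y,ww,h=map(int,b["box"]); q=w[y+h//2,x+ww//2] if y+h//2<480 and x+ww//2<640 else 0
            print(t,round(b["score"],2),[x,y,ww,h],np.round(q,3))
E
```

```text
0.0 [ 0.1889 -0.6478  0.4037] [[-0.96, -0.28, -0.001], [-0.28, 0.96, 0.002], [0.0, 0.002, -1.0]] [-0.999  0.359  0.011 -0.    -1.224 -0.288] 1.0004479885773536
scene [[-0.734, 0.439, -0.518, 1.299], [0.679, 0.483, -0.554, 0.845], [0.007, -0.758, -0.652, 1.148], [0.0, 0.0, 0.0, 1.0]]
bottle1 0.91 [417, 351, 45, 30] [0.524 0.499 0.045]
bottle1 0.81 [345, 265, 37, 28] [0.437 0.133 0.051]
bottle1 0.75 [431, 264, 36, 28] [0.225 0.317 0.049]
bottle1 0.72 [325, 281, 37, 29] [0.531 0.136 0.046]
bottle1 0.61 [395, 296, 38, 27] [0.414 0.324 0.048]
bottle1 0.61 [458, 327, 47, 20] [0.357 0.522 0.049]
bar 0.77 [285, 270, 103, 86] [0.677 0.249 0.169]
bar 0.65 [346, 268, 38, 24] [0.434 0.14  0.05 ]
bar 0.37 [326, 280, 35, 27] [0.528 0.133 0.05 ]
hook_stand 0.6 [283, 283, 91, 114] [0.67  0.216 0.017]
shaker 0.97 [224, 194, 126, 94] [ 0.512 -0.158  0.073]
start_knob 0.72 [395, 296, 40, 26] [0.41  0.326 0.047]
start_knob 0.5 [298, 214, 11, 17] [ 0.412 -0.188  0.086]
jar 0.78 [244, 289, 18, 40] [0.792 0.023 0.084]
tip_box 0.78 [215, 184, 38, 26] [ 0.497 -0.493  0.076]
side [[-0.908, -0.244, 0.34, -0.02
[... 284 characters left out ...]
 0.324 0.047]
bottle1 0.63 [179, 389, 43, 54] [0.504 0.513 0.045]
bottle1 0.57 [255, 425, 40, 53] [0.327 0.52  0.043]
bar 0.92 [144, 224, 105, 107] [0.664 0.258 0.163]
bar 0.25 [208, 222, 19, 36] [0.766 0.019 0.072]
hook_stand 0.96 [142, 243, 88, 111] [0.756 0.202 0.012]
shaker 0.94 [266, 168, 137, 116] [ 0.494 -0.174  0.07 ]
shaker 0.31 [143, 223, 106, 108] [0.664 0.258 0.163]
start_knob 0.83 [359, 219, 16, 16] [ 0.4   -0.191  0.083]
start_knob 0.54 [369, 158, 31, 35] [ 0.455 -0.502  0.066]
jar 0.93 [209, 222, 17, 26] [0.768 0.014 0.085]
jar 0.51 [271, 345, 24, 52] [0.4   0.339 0.046]
jar 0.34 [263, 167, 141, 120] [ 0.497 -0.174  0.066]
tip_box 0.78 [371, 160, 29, 31] [ 0.451 -0.501  0.068]
```

```bash
python3 - <<'E'
import cv2
a=cv2.imread("pics/scene.png")[170:420,200:540]; cv2.imwrite("pics/s1.png",cv2.resize(a,None,fx=2.3,fy=2.3))
a=cv2.imread("pics/side.png")[150:480,130:420]; cv2.imwrite("pics/s2.png",cv2.resize(a,None,fx=1.8,fy=1.8))
E
```

```text
(no output)
```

View pics/s1.png

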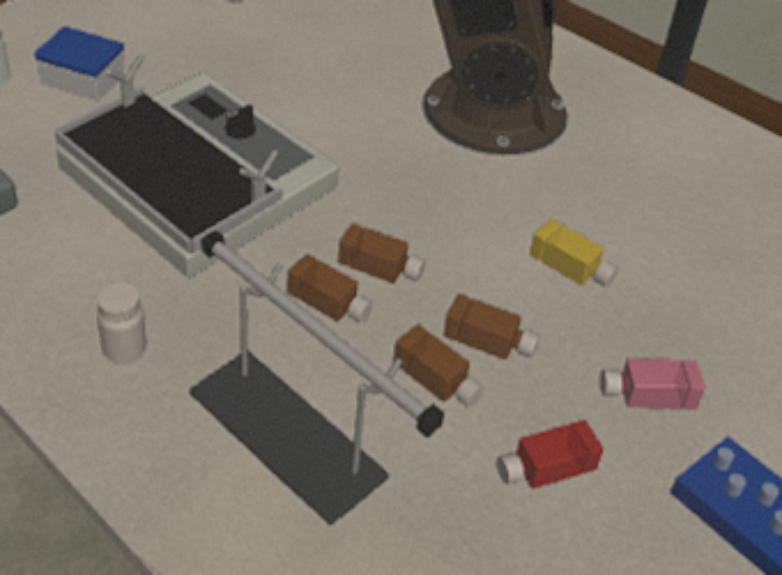

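View pics/s2.png

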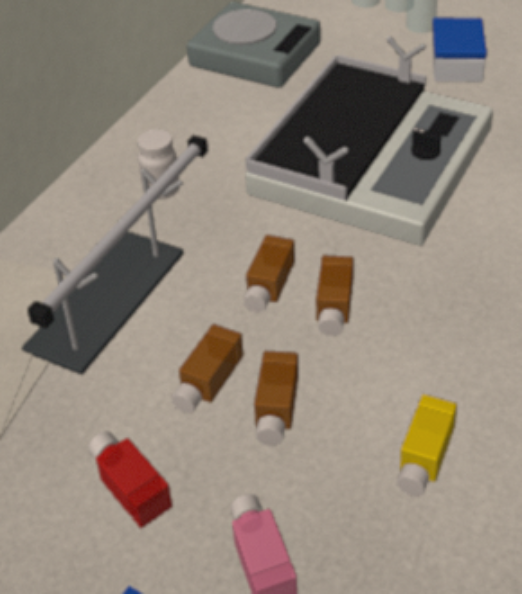

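The scene shows four amber bottles, at crop pixels (375,252), (325,288), (485,325) and (432,362). The red (555,455), yellow (570,250) and pink (660,383) ones are decoys, and colour separates them clearly in these enlarged crops. Next I measure the poses.

```bash
cat > m.py <<'E'
from h import *
def load(n): d=np.load(n+".npz"); return d["w"],d["img"]
def amber(w,img):
    hsv=cv2.cvtColor(img,cv2.COLOR_RGB2HSV); h,s,v=[hsv[...,i].astype(int) for i in range(3)]
    m=(h>=5)&(h<=16)&(s>120)&(w[...,2]>0.005)&(w[...,2]<.25)&(np.abs(w[...,1])<.5)&(w[...,0]>.25)
    n,l,stt,c=cv2.connectedComponentsWithStats(m.astype(np.uint8))
    out=[]
    for i in range(1,n):
        if stt[i,4]<60: continue
        q=w[l==i]; top=q[q[:,2]>q[:,2].max()-.012]
        rc=cv2.minAreaRect(top[:,:2].astype(np.float32)*1000)
        out.append((stt[i,4],np.round(q[:,2].max(),3),np.round(rc[0],0),np.round(rc[1],0),round(rc[2],1)))
    return out
E
python3 - <<'E'
from m import *
for n in ["scene","side"]:
    w,img=load(n); print(n)
    for o in amber(w,img): print(o)
    # bar
    x,y,z=[w[...,i] for i in range(3)]
    m=(z>.155)&(z<.19)&(y>-.05)&(y<.5)&(x>.55)&(x<.85)
    q=w[m]; vx,vy,x0,y0=cv2.fitLine(q[:,:2].astype(np.float32),cv2.DIST_HUBER,0,.001,.001).ravel()
    t=(q[:,:2]-[x0,y0])@[vx,vy]; print("bar",len(q),(np.round([x0,y0],4)),"mid",np.array([x0,y0])+[vx*(t.min()+t.max())/2,vy*(t.min()+t.max())/2],np.ptp(t),"yaw",np.degrees(np.arctan2(-vx*np.sign(vy),abs(vy))),np.nanpercentile(q[:,2],[50,90]))
    m=(z<.03)&(z>.006)&(y>0)&(y<.45)&(x>.6)&(x<.95); q=w[m]; print("base",cv2.minAreaRect(q[:,:2].astype(np.float32)*1000))
    # platform floor dark
    hsv=img.max(-1); m=(hsv<70)&(z>.06)&(z<.08)&(y>-.45)&(y<.1)&(x>.3)&(x<.75); q=w[m]; print("floor",len(q),cv2.minAreaRect(q[:,:2].astype(np.float32)*1000),np.median(q[:,2]))
    m=(z>.03)&(z<.095)&(y>-.42)&(y<.1)&(x>.25)&(x<.75);q=w[m]; print("shaker",cv2.minAreaRect(q[:,:2].astype(np.float32)*1000))
    m=(hsv<70)&(z>.082)&(z<.1)&(y>-.4)&(y<.0)&(x>.3)&(x<.5); q=w[m]; print("knob",len(q),q.mean(0),cv2.minAreaRect(q[:,:2].astype(np.float32)*1000))
    m=(z>.11)&(z<.17)&(y>-.42)&(y<.06)&(x>.3)&(x<.65); q=w[m]
    for s in [1,-1]:
        k=q[s*(q[:,1]+.17)>0]; print("V",len(k),k.mean(0),k.min(0),k.max(0))
E
```

```text
scene
(np.int32(453), np.float64(0.056), array([425., 118.]), array([48., 86.]), 19.8)
(np.int32(454), np.float64(0.056), array([525., 115.]), array([48., 89.]), 8.1)
(np.int32(531), np.float64(0.056), array([417., 311.]), array([46., 87.]), 20.1)
(np.int32(476), np.float64(0.057), array([515., 307.]), array([47., 87.]), 0.7)
bar 1054 [0.6729 0.2554] mid [0.67283293 0.23653565] 0.38999231587117894 yaw -0.29958323 [0.16789538 0.17268765]
base ((775.0712890625, 225.37799072265625), (449.3795166015625, 349.6974182128906), 89.94999694824219)
floor 2682 ((544.8585205078125, -272.9281311035156), (309.51190185546875, 471.9438781738281), 21.332212448120117) 0.0732180988290354
shaker ((546.585205078125, -159.28567504882812), (516.5449829101562, 409.2003173828125), 89.62545013427734)
knob 46 [ 0.40621187 -0.18669619  0.0900439 ] ((470.8183288574219, -140.12904357910156), (187.72482299804688, 98.67841339111328), 57.30907440185547)
V 83 [ 0.50297792 -0.03606844  0.13391866] [ 0.46896377 -0.04705304  0.11000458] [ 0.53912142 -0.03000622  0.15614687]
V 72 [ 0.5006145  -0.35008     0.13410953] [ 0.
[... 545 characters left out ...]
4630126953), (448.6883544921875, 345.3507995605469), 89.96141052246094)
floor 3456 ((594.8678588867188, -218.622314453125), (339.61810302734375, 434.7886962890625), 71.67411804199219) 0.06973457722439003
shaker ((547.1004638671875, -158.7725830078125), (516.7901611328125, 412.1484680175781), 89.22792053222656)
knob 80 [ 0.39860326 -0.19047358  0.08950471] ((402.0188903808594, -193.52706909179688), (21.086763381958008, 46.97516632080078), 85.24922943115234)
V 124 [ 0.50490207 -0.03610008  0.13191705] [ 0.46916726 -0.04299261  0.11021149] [ 0.538144   -0.02680994  0.15203619]
V 102 [ 0.50072406 -0.34975064  0.1313351 ] [ 0.46619827 -0.36317978  0.11011369] [ 0.53763769 -0.34092275  0.15463083]
```

```bash
cat >> h.py <<'E'
from scipy.linalg import logm,expm
def cur():
    o=telemetry.get_obs(); T=np.eye(4); T[:3,:3]=R.from_quat(o["tcp_rot"]).as_matrix(); T[:3,3]=o["tool_pos"]; return T
def pose(g,z,y):  # grasp point, tool z dir, approx closing dir
    z=np.array(z,float); z/=np.linalg.norm(z); y=np.array(y,float); y-=z*(y@z); y/=np.linalg.norm(y)
    T=np.eye(4); T[:3,:3]=np.stack([np.cross(y,z),y,z],1); T[:3,3]=np.array(g)-.159*z; return T
def lying(c,yawdeg,back=0,up=.027,s=.031):  # c: body centre xy, axis yaw from +y
    a=np.array([-np.sin(np.radians(yawdeg)),np.cos(np.radians(yawdeg)),0]); z=(-a-[0,0,1])/np.sqrt(2)
    g=np.array([*c,up])+a*s-back*z
    return pose(g,z,[-a[1],a[0],0])
def upright(gx,gy,gz,back=0,yaw=-.6):
    f=np.array([np.cos(np.radians(yaw)),np.sin(np.radians(yaw)),0]); z=(f-[0,0,1])/np.sqrt(2)
    return pose(np.array([gx,gy,gz])-back*z,z,[-f[1],f[0],0])
def plan(A,B,step=25,name=""):
    D=np.linalg.inv(A)@B; ang=np.degrees(np.linalg.norm(R.from_matrix(D[:3,:3]).as_rotvec()))
    n=1
    while True:
        M=np.real(expm(np.real(logm(D))/n)); t=M[:3,3]*1000; w=np.degrees(R.from_matrix(M[:3,:3]).as_rotvec())
        if np.linalg.norm(t)<=step and np.abs(w).max()<=4.5: break
        n+=1
    tr=[]; X=A.copy()
    for k in range(n):
        X=X@M
        if k in (n//4,n//2,3*n//4,n-1): tr.append(np.round(X[:3,3]+.159*X[:3,2],3).tolist())
    print(name,"rows",n,"travel",np.round(t/30,3).tolist(),"rot",np.round(w/5,3).tolist(),"ang",round(ang,1),"trace",tr)
    return B
E
python3 - <<'E'
from h import *
A=cur(); B=A.copy(); B[:3,3]=[.55,-.2,.42]
plan(A,B,28,"w1")
C=lying((.415,.3105),19.6,.11); plan(B,C,25,"w2"); print(C)
E
```

```text
w1 rows 21 travel [-0.749, 0.522, -0.024] rot [0.0, -0.0, 0.0] ang 0.0 trace [[0.292, -0.52, 0.25], [0.378, -0.413, 0.254], [0.464, -0.307, 0.257], [0.55, -0.2, 0.261]]
w2 rows 36 travel [-0.571, 0.582, -0.092] rot [0.203, 0.191, -0.489] ang 101.3 trace [[0.612, -0.004, 0.267], [0.593, 0.177, 0.232], [0.504, 0.328, 0.17], [0.379, 0.413, 0.105]]
[[ 2.37200080e-01 -9.42057453e-01  2.37200080e-01  3.40794180e-01]
 [-6.66135213e-01 -3.35451570e-01 -6.66135213e-01  5.18894153e-01]
 [ 7.07106781e-01  1.52821891e-17 -7.07106781e-01  2.17211724e-01]
 [ 0.00000000e+00  0.00000000e+00  0.00000000e+00  1.00000000e+00]]
```

>>> {"op": "apply_moves", "data": {
  "travel": [
    [-0.7,0.52,-0.03],
    [-0.7,0.52,-0.03],
    [-0.7,0.52,-0.03],
    [-0.7,0.52,-0.03],
    [-0.7,0.52,-0.03],
    [-0.7,0.52,-0.03],
    [-0.7,0.52,-0.03],
    [-0.7,0.52,-0.03],
    [-0.7,0.52,-0.03],
    [-0.7,0.52,-0.03]
  ],
  "delta_rot": [
    [0,0,0],
    [0,0,0],
    [0,0,0],
    [0,0,0],
    [0,0,0],
    [0,0,0],
    [0,0,0],
    [0,0,0],
    [0,0,0],
    [0,0,0]
  ],
  "claw": [1,1,1,1,1,1,1,1,1,1],
  "grip_force": 45
}}

```text
time_s: 1.63
tool_pos: [0.3475, -0.4383, 0.4139]
tcp_rot: [-0.141, 0.99, -0.0, 0.0]
contact_force: [-0.5, -0.8, -0.1]
width: 1.002
grip_force: 0.0
```

>>> {"op": "apply_moves", "data": {
  "travel": [
    [-0.7,0.52,-0.03],
    [-0.7,0.52,-0.03],
    [-0.7,0.52,-0.03],
    [-0.7,0.52,-0.03],
    [-0.7,0.52,-0.03],
    [-0.7,0.52,-0.03],
    [-0.7,0.52,-0.03],
    [-0.7,0.52,-0.03],
    [-0.7,0.52,-0.03],
    [-0.7,0.52,-0.03]
  ],
  "delta_rot": [
    [0,0,0],
    [0,0,0],
    [0,0,0],
    [0,0,0],
    [0,0,0],
    [0,0,0],
    [0,0,0],
    [0,0,0],
    [0,0,0],
    [0,0,0]
  ],
  "claw": [1,1,1,1,1,1,1,1,1,1]
}}

```text
time_s: 2.47
tool_pos: [0.5054, -0.2297, 0.423]
tcp_rot: [-0.141, 0.99, -0.0, 0.0]
contact_force: [0.4, -1.4, 0.3]
width: 1.0
grip_force: 0.0
```

```bash
python3 - <<'E'
from h import *
st(); A=cur(); C=lying((.415,.3105),19.6,.11); plan(A,C,25,"w2")
E
```

```text
2.47 [ 0.5054 -0.2297  0.423 ] [[-0.96, -0.28, 0.001], [-0.28, 0.96, -0.0], [-0.001, -0.0, -1.0]] [-0.074  0.15  -0.227  0.    -1.193 -1.213] 0.9995469224047062
w2 rows 37 travel [-0.603, 0.541, -0.103] rot [0.197, 0.186, -0.476] ang 101.3 trace [[0.583, -0.039, 0.273], [0.581, 0.144, 0.242], [0.508, 0.304, 0.181], [0.379, 0.413, 0.105]]
```

>>> {"op": "apply_moves", "data": {
  "travel": [
    [-0.6,0.54,-0.1],
    [-0.6,0.54,-0.1],
    [-0.6,0.54,-0.1],
    [-0.6,0.54,-0.1],
    [-0.6,0.54,-0.1],
    [-0.6,0.54,-0.1],
    [-0.6,0.54,-0.1],
    [-0.6,0.54,-0.1],
    [-0.6,0.54,-0.1],
    [-0.6,0.54,-0.1]
  ],
  "delta_rot": [
    [0.2,0.19,-0.48],
    [0.2,0.19,-0.48],
    [0.2,0.19,-0.48],
    [0.2,0.19,-0.48],
    [0.2,0.19,-0.48],
    [0.2,0.19,-0.48],
    [0.2,0.19,-0.48],
    [0.2,0.19,-0.48],
    [0.2,0.19,-0.48],
    [0.2,0.19,-0.48]
  ],
  "claw": [1,1,1,1,1,1,1,1,1,1]
}}

```text
time_s: 3.3
tool_pos: [0.5914, -0.0039, 0.4266]
tcp_rot: [-0.344, 0.931, -0.098, -0.069]
contact_force: [1.0, -0.3, -0.2]
width: 1.003
grip_force: 0.0
```

>>> {"op": "apply_moves", "data": {
  "travel": [
    [-0.6,0.54,-0.1],
    [-0.6,0.54,-0.1],
    [-0.6,0.54,-0.1],
    [-0.6,0.54,-0.1],
    [-0.6,0.54,-0.1],
    [-0.6,0.54,-0.1],
    [-0.6,0.54,-0.1],
    [-0.6,0.54,-0.1],
    [-0.6,0.54,-0.1],
    [-0.6,0.54,-0.1]
  ],
  "delta_rot": [
    [0.2,0.19,-0.48],
    [0.2,0.19,-0.48],
    [0.2,0.19,-0.48],
    [0.2,0.19,-0.48],
    [0.2,0.19,-0.48],
    [0.2,0.19,-0.48],
    [0.2,0.19,-0.48],
    [0.2,0.19,-0.48],
    [0.2,0.19,-0.48],
    [0.2,0.19,-0.48]
  ],
  "claw": [1,1,1,1,1,1,1,1,1,1]
}}

```text
time_s: 4.13
tool_pos: [0.5761, 0.2319, 0.3756]
tcp_rot: [-0.525, 0.819, -0.189, -0.134]
contact_force: [-0.2, 0.8, 0.3]
width: 0.998
grip_force: 0.0
```

```bash
python3 - <<'E'
from h import *
from m import amber
st(); A=cur(); C=lying((.415,.3105),19.6,.11); plan(A,C,25,"w2")
for n in ["scene","side"]:
    p=optics.get_image(n)
    for o in amber(pts(p),p["img"]): print(n,o)
E
```

```text
4.13 [0.5761 0.2319 0.3756] [[-0.413, -0.91, -0.021], [-0.809, 0.378, -0.451], [0.418, -0.169, -0.892]] [ 0.785  0.371 -0.212  0.316 -1.356 -1.342] 0.9978322501938423
w2 rows 17 travel [-0.605, 0.53, -0.114] rot [0.195, 0.181, -0.469] ang 45.8 trace [[0.537, 0.252, 0.202], [0.495, 0.317, 0.172], [0.441, 0.371, 0.139], [0.379, 0.413, 0.105]]
scene (np.int32(470), np.float64(0.055), array([424., 120.]), array([48., 91.]), 20.0)
scene (np.int32(463), np.float64(0.056), array([526., 116.]), array([49., 88.]), 12.6)
scene (np.int32(546), np.float64(0.055), array([417., 315.]), array([46., 91.]), 20.7)
scene (np.int32(498), np.float64(0.056), array([514., 312.]), array([96., 48.]), 88.6)
side (np.int32(579), np.float64(0.053), array([521., 116.]), array([44., 93.]), 9.1)
side (np.int32(528), np.float64(0.052), array([419., 118.]), array([43., 96.]), 19.3)
side (np.int32(836), np.float64(0.052), array([511., 306.]), array([44., 91.]), 0.3)
side (np.int32(729), np.float64(0.053), array([413., 311.]), array([44., 93.]), 19.4)
```

>>> {"op": "apply_moves", "data": {
  "travel": [
    [-0.6,0.53,-0.11],
    [-0.6,0.53,-0.11],
    [-0.6,0.53,-0.11],
    [-0.6,0.53,-0.11],
    [-0.6,0.53,-0.11],
    [-0.6,0.53,-0.11],
    [-0.6,0.53,-0.11],
    [-0.6,0.53,-0.11],
    [-0.6,0.53,-0.11]
  ],
  "delta_rot": [
    [0.19,0.18,-0.47],
    [0.19,0.18,-0.47],
    [0.19,0.18,-0.47],
    [0.19,0.18,-0.47],
    [0.19,0.18,-0.47],
    [0.19,0.18,-0.47],
    [0.19,0.18,-0.47],
    [0.19,0.18,-0.47],
    [0.19,0.18,-0.47]
  ],
  "claw": [1,1,1,1,1,1,1,1,1]
}}

```text
time_s: 4.98
tool_pos: [0.4802, 0.4099, 0.2992]
tcp_rot: [-0.66, 0.682, -0.258, -0.184]
contact_force: [1.0, -0.4, -0.2]
width: 0.998
grip_force: 0.0
```

>>> {"op": "apply_moves", "data": {
  "travel": [
    [-0.6,0.53,-0.11],
    [-0.6,0.53,-0.11],
    [-0.6,0.53,-0.11],
    [-0.6,0.53,-0.11],
    [-0.6,0.53,-0.11],
    [-0.6,0.53,-0.11],
    [-0.6,0.53,-0.11],
    [-0.6,0.53,-0.11]
  ],
  "delta_rot": [
    [0.19,0.18,-0.47],
    [0.19,0.18,-0.47],
    [0.19,0.18,-0.47],
    [0.19,0.18,-0.47],
    [0.19,0.18,-0.47],
    [0.19,0.18,-0.47],
    [0.19,0.18,-0.47],
    [0.19,0.18,-0.47]
  ],
  "claw": [1,1,1,1,1,1,1,1]
}}

```text
time_s: 5.65
tool_pos: [0.3409, 0.5162, 0.2184]
tcp_rot: [0.755, -0.534, 0.309, 0.222]
contact_force: [0.2, 0.0, -0.2]
width: 1.0
grip_force: 0.0
```

```bash
python3 - <<'E'
from h import *
st(); A=cur(); C=lying((.415,.3115),19.6,0); plan(A,C,20,"w3")
E
```

```text
5.65 [0.3409 0.5162 0.2184] [[0.24, -0.943, 0.23], [-0.669, -0.332, -0.665], [0.704, 0.006, -0.71]] [ 1.4    0.627 -0.283  0.353 -1.387 -1.256] 1.000479153935322
w3 rows 6 travel [-0.017, -0.009, 0.602] rot [0.013, 0.009, 0.003] ang 0.5 trace [[0.386, 0.387, 0.079], [0.395, 0.364, 0.053], [0.4, 0.352, 0.04], [0.405, 0.341, 0.027]]
```

>>> {"op": "apply_moves", "data": {
  "travel": [
    [-0.02,-0.01,0.6],
    [-0.02,-0.01,0.6],
    [-0.02,-0.01,0.6],
    [-0.02,-0.01,0.6],
    [-0.02,-0.01,0.6],
    [-0.02,-0.01,0.6],
    [0,0,0],
    [0,0,0],
    [0,0,0],
    [0,0,0]
  ],
  "delta_rot": [
    [0.01,0.01,0],
    [0.01,0.01,0],
    [0.01,0.01,0],
    [0.01,0.01,0],
    [0.01,0.01,0],
    [0.01,0.01,0],
    [0,0,0],
    [0,0,0],
    [0,0,0],
    [0,0,0]
  ],
  "claw": [1,1,1,1,1,1,0.6,0.3,0.3,0.3]
}}

```text
time_s: 6.48
tool_pos: [0.3673, 0.4478, 0.1405]
tcp_rot: [0.755, -0.533, 0.312, 0.221]
contact_force: [-0.2, -0.2, -0.3]
width: 0.758
grip_force: 0.0
```

>>> {"op": "apply_moves", "data": {
  "travel": [
    [0,0,0],
    [0,0,0],
    [0,0,0]
  ],
  "delta_rot": [
    [0,0,0],
    [0,0,0],
    [0,0,0]
  ],
  "claw": [0.3,0.3,0.3]
}}

```text
time_s: 6.73
tool_pos: [0.3671, 0.4472, 0.14]
tcp_rot: [0.755, -0.533, 0.312, 0.221]
contact_force: [0.1, 0.3, 0.1]
width: 0.531
grip_force: 0.0
```

```bash
python3 - <<'E'
from h import *
st(); A=cur(); C=A.copy(); C[2,3]+=.2; plan(A,C,20,"lift")
E=upright(.596,-.3235,.30); plan(C,E,25,"sw")
E
```

```text
6.73 [0.3671 0.4472 0.14  ] [[0.237, -0.942, 0.236], [-0.666, -0.334, -0.667], [0.707, 0.001, -0.707]] [ 1.333  0.671 -0.473  0.435 -1.161 -1.32 ] 0.5314556941497929
lift rows 10 travel [0.471, 0.001, -0.471] rot [0.0, -0.0, 0.0] ang 0.0 trace [[0.405, 0.341, 0.088], [0.405, 0.341, 0.148], [0.405, 0.341, 0.188], [0.405, 0.341, 0.228]]
sw rows 38 travel [0.632, -0.524, 0.106] rot [0.0, -0.309, 0.624] ang 132.3 trace [[0.569, 0.231, 0.314], [0.652, 0.042, 0.376], [0.652, -0.152, 0.374], [0.596, -0.323, 0.3]]
```

>>> {"op": "apply_moves", "data": {
  "travel": [
    [0,0,0],
    [0,0,0],
    [0,0,0],
    [0.2,0,-0.2],
    [0.47,0,-0.47],
    [0.47,0,-0.47],
    [0.47,0,-0.47]
  ],
  "delta_rot": [
    [0,0,0],
    [0,0,0],
    [0,0,0],
    [0,0,0],
    [0,0,0],
    [0,0,0],
    [0,0,0]
  ],
  "claw": [0.2,0.2,0.2,0.2,0.2,0.2,0.2]
}}

```text
time_s: 7.32
tool_pos: [0.3673, 0.4465, 0.2086]
tcp_rot: [0.755, -0.533, 0.312, 0.222]
contact_force: [0.3, 0.7, -1.6]
width: 0.527
grip_force: 45.0
```

```bash
python3 - <<'E'
from h import *
st(); A=cur(); C=A.copy(); C[2,3]+=.15; plan(A,C,20,"lift")
E=upright(.596,-.3235,.30); plan(C,E,25,"sw")
p=optics.get_image("scene"); save(p,"g1",(280,200,240,200),3)
E
```

```text
7.32 [0.3673 0.4465 0.2086] [[0.238, -0.943, 0.234], [-0.665, -0.334, -0.668], [0.708, 0.003, -0.706]] [ 1.335  0.578 -0.436  0.413 -1.281 -1.263] 0.5270294723364489
lift rows 8 travel [0.442, 0.002, -0.441] rot [-0.0, 0.0, -0.0] ang 0.0 trace [[0.405, 0.34, 0.153], [0.405, 0.34, 0.19], [0.405, 0.34, 0.228], [0.405, 0.34, 0.246]]
sw rows 38 travel [0.631, -0.514, 0.122] rot [0.0, -0.309, 0.624] ang 132.3 trace [[0.567, 0.227, 0.328], [0.649, 0.038, 0.384], [0.65, -0.155, 0.377], [0.596, -0.324, 0.3]]
```

View pics/g1.png

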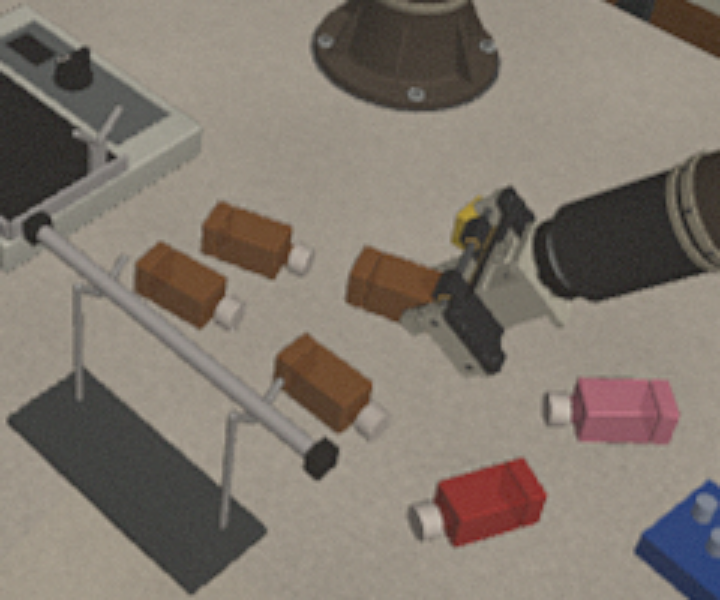

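The picture shows the bottle held in the gripper at (395,285), the other three ambers untouched. Lifting and swinging.

>>> {"op": "apply_moves", "data": {
  "travel": [
    [0.44,0,-0.44],
    [0.44,0,-0.44],
    [0.44,0,-0.44],
    [0.44,0,-0.44],
    [0.44,0,-0.44],
    [0.44,0,-0.44],
    [0.44,0,-0.44],
    [0.44,0,-0.44]
  ],
  "delta_rot": [
    [0,0,0],
    [0,0,0],
    [0,0,0],
    [0,0,0],
    [0,0,0],
    [0,0,0],
    [0,0,0],
    [0,0,0]
  ],
  "claw": [0.2,0.2,0.2,0.2,0.2,0.2,0.2,0.2]
}}

```text
time_s: 8.03
tool_pos: [0.3674, 0.4465, 0.3582]
tcp_rot: [0.755, -0.533, 0.312, 0.222]
contact_force: [-0.2, 0.7, -1.1]
width: 0.522
grip_force: 45.0
```

>>> {"op": "apply_moves", "data": {
  "travel": [
    [0.63,-0.51,0.12],
    [0.63,-0.51,0.12],
    [0.63,-0.51,0.12],
    [0.63,-0.51,0.12],
    [0.63,-0.51,0.12],
    [0.63,-0.51,0.12],
    [0.63,-0.51,0.12],
    [0.63,-0.51,0.12],
    [0.63,-0.51,0.12],
    [0.63,-0.51,0.12]
  ],
  "delta_rot": [
    [0,-0.31,0.62],
    [0,-0.31,0.62],
    [0,-0.31,0.62],
    [0,-0.31,0.62],
    [0,-0.31,0.62],
    [0,-0.31,0.62],
    [0,-0.31,0.62],
    [0,-0.31,0.62],
    [0,-0.31,0.62],
    [0,-0.31,0.62]
  ],
  "claw": [0.2,0.2,0.2,0.2,0.2,0.2,0.2,0.2,0.2,0.2]
}}

```text
time_s: 8.87
tool_pos: [0.5292, 0.2985, 0.4636]
tcp_rot: [-0.619, 0.74, -0.256, -0.057]
contact_force: [0.8, 0.8, -2.3]
width: 0.522
grip_force: 45.0
```

>>> {"op": "apply_moves", "data": {
  "travel": [
    [0.63,-0.51,0.12],
    [0.63,-0.51,0.12],
    [0.63,-0.51,0.12],
    [0.63,-0.51,0.12],
    [0.63,-0.51,0.12],
    [0.63,-0.51,0.12],
    [0.63,-0.51,0.12],
    [0.63,-0.51,0.12],
    [0.63,-0.51,0.12],
    [0.63,-0.51,0.12]
  ],
  "delta_rot": [
    [0,-0.31,0.62],
    [0,-0.31,0.62],
    [0,-0.31,0.62],
    [0,-0.31,0.62],
    [0,-0.31,0.62],
    [0,-0.31,0.62],
    [0,-0.31,0.62],
    [0,-0.31,0.62],
    [0,-0.31,0.62],
    [0,-0.31,0.62]
  ],
  "claw": [0.2,0.2,0.2,0.2,0.2,0.2,0.2,0.2,0.2,0.2]
}}

```text
time_s: 9.7
tool_pos: [0.5924, 0.0731, 0.5274]
tcp_rot: [-0.428, 0.879, -0.177, 0.112]
contact_force: [0.2, 0.5, -2.4]
width: 0.521
grip_force: 45.0
```

```bash
python3 - <<'E'
from h import *
st(); E=upright(.596,-.3235,.30); plan(cur(),E,25,"sw")
E
```

```text
9.7 [0.5924 0.0731 0.5274] [[-0.608, -0.713, 0.349], [-0.792, 0.571, -0.215], [-0.046, -0.408, -0.912]] [ 0.55   0.074 -0.289  0.435 -1.051 -1.403] 0.5206506017862113
sw rows 18 travel [0.629, -0.516, 0.12] rot [0.003, -0.309, 0.626] ang 62.8 trace [[0.657, -0.069, 0.387], [0.645, -0.175, 0.371], [0.625, -0.254, 0.343], [0.596, -0.324, 0.3]]
```

>>> {"op": "apply_moves", "data": {
  "travel": [
    [0.63,-0.52,0.12],
    [0.63,-0.52,0.12],
    [0.63,-0.52,0.12],
    [0.63,-0.52,0.12],
    [0.63,-0.52,0.12],
    [0.63,-0.52,0.12],
    [0.63,-0.52,0.12],
    [0.63,-0.52,0.12],
    [0.63,-0.52,0.12]
  ],
  "delta_rot": [
    [0,-0.31,0.63],
    [0,-0.31,0.63],
    [0,-0.31,0.63],
    [0,-0.31,0.63],
    [0,-0.31,0.63],
    [0,-0.31,0.63],
    [0,-0.31,0.63],
    [0,-0.31,0.63],
    [0,-0.31,0.63]
  ],
  "claw": [0.2,0.2,0.2,0.2,0.2,0.2,0.2,0.2,0.2]
}}

```text
time_s: 10.45
tool_pos: [0.566, -0.1452, 0.5114]
tcp_rot: [-0.218, 0.937, -0.092, 0.257]
contact_force: [-0.4, -1.0, -1.7]
width: 0.521
grip_force: 45.0
```

>>> {"op": "apply_moves", "data": {
  "travel": [
    [0.63,-0.52,0.12],
    [0.63,-0.52,0.12],
    [0.63,-0.52,0.12],
    [0.63,-0.52,0.12],
    [0.63,-0.52,0.12],
    [0.63,-0.52,0.12],
    [0.63,-0.52,0.12],
    [0.63,-0.52,0.12],
    [0.63,-0.52,0.12]
  ],
  "delta_rot": [
    [0,-0.31,0.63],
    [0,-0.31,0.63],
    [0,-0.31,0.63],
    [0,-0.31,0.63],
    [0,-0.31,0.63],
    [0,-0.31,0.63],
    [0,-0.31,0.63],
    [0,-0.31,0.63],
    [0,-0.31,0.63]
  ],
  "claw": [0.2,0.2,0.2,0.2,0.2,0.2,0.2,0.2,0.2]
}}

```text
time_s: 11.2
tool_pos: [0.4835, -0.3226, 0.4114]
tcp_rot: [0.007, 0.924, 0.001, 0.382]
contact_force: [-0.9, -0.1, -2.8]
width: 0.52
grip_force: 45.0
```

```bash
python3 - <<'E'
from h import *
st(); E=upright(.596,-.3235,.30); plan(cur(),E,25,"fix")
F=upright(.596,-.3235,.152);plan(E,F,20,"dn")
for n in ["scene","side"]:
    p=optics.get_image(n); save(p,"u1"+n,(170,60,240,240),1.6)
a=np.hstack([cv2.imread("pics/u1scene.png"),cv2.imread("pics/u1side.png")]); cv2.imwrite("pics/u1.png",a)
E
```

```text
11.2 [ 0.4835 -0.3226  0.4114] [[-0.707, 0.012, 0.707], [0.014, 1.0, -0.003], [-0.707, 0.008, -0.707]] [-0.397  0.059 -0.279 -0.54  -0.555 -0.825] 0.51971367579585
fix rows 1 travel [-0.027, 0.01, -0.022] rot [0.051, -0.006, -0.08] ang 0.5 trace [[0.596, -0.324, 0.3]]
dn rows 8 travel [0.436, 0.0, 0.436] rot [-0.0, -0.0, 0.0] ang 0.0 trace [[0.596, -0.324, 0.244], [0.596, -0.324, 0.207], [0.596, -0.324, 0.17], [0.596, -0.324, 0.152]]
```

View pics/u1.png

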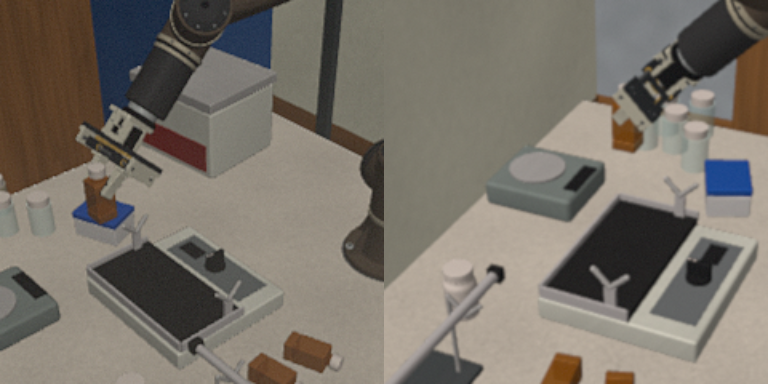

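The bottle hangs upright, left view (100,195), above the right side of the platform. Lowering.

>>> {"op": "apply_moves", "data": {
  "travel": [
    [-0.03,0.01,-0.02],
    [0.44,0,0.44],
    [0.44,0,0.44],
    [0.44,0,0.44],
    [0.44,0,0.44],
    [0.44,0,0.44],
    [0.44,0,0.44],
    [0.4,0,0.4],
    [0.35,0,0.35],
    [0,0,0]
  ],
  "delta_rot": [
    [0.05,0,-0.08],
    [0,0,0],
    [0,0,0],
    [0,0,0],
    [0,0,0],
    [0,0,0],
    [0,0,0],
    [0,0,0],
    [0,0,0],
    [0,0,0]
  ],
  "claw": [0.2,0.2,0.2,0.2,0.2,0.2,0.2,0.2,0.2,0.2]
}}

```text
time_s: 12.13
tool_pos: [0.4844, -0.3211, 0.2669]
tcp_rot: [0.003, 0.925, -0.002, 0.38]
contact_force: [-0.9, 0.5, -2.7]
width: 0.526
grip_force: 45.0
```

```bash
python3 - <<'E'
from h import *
st(); T=cur(); print("grasp",T[:3,3]+.159*T[:3,2])
p=optics.get_image("side"); w=pts(p); img=p["img"]
hsv=cv2.cvtColor(img,cv2.COLOR_RGB2HSV).astype(int)
m=(hsv[...,0]>=5)&(hsv[...,0]<=16)&(hsv[...,1]>120)&(w[...,1]<0)&(w[...,1]>-.45)&(w[...,0]>.5)&(w[...,0]<.7)&(w[...,2]<.25)
q=w[m]; print(len(q),q.min(0),q.max(0))
E
```

```text
12.13 [ 0.4844 -0.3211  0.2669] [[-0.711, 0.007, 0.703], [0.004, 1.0, -0.005], [-0.703, -0.001, -0.711]] [-0.489  0.239 -0.328 -0.887 -0.433 -0.376] 0.5259326866335644
grasp [ 0.59620964 -0.32193663  0.15387388]
235 [ 0.57371942 -0.34742118  0.06317673] [ 0.62367877 -0.28977213  0.16154807]
```

>>> {"op": "apply_moves", "data": {
  "travel": [
    [0.035,0,0.035],
    [0.035,0,0.035],
    [0.035,0,0.035],
    [0,0,0]
  ],
  "delta_rot": [
    [0,0,0],
    [0,0,0],
    [0,0,0],
    [0,0,0]
  ],
  "claw": [0.2,0.2,0.2,0.2]
}}

```text
time_s: 12.52
tool_pos: [0.4848, -0.3222, 0.2657]
tcp_rot: [0.003, 0.924, -0.003, 0.383]
contact_force: [-0.0, -0.5, -2.4]
width: 0.518
grip_force: 45.0
```

>>> {"op": "apply_moves", "data": {
  "travel": [
    [0.035,0,0.035],
    [0.035,0,0.035],
    [0,0,0]
  ],
  "delta_rot": [
    [0,0,0],
    [0,0,0],
    [0,0,0]
  ],
  "claw": [0.2,0.2,0.2]
}}

```text
time_s: 12.77
tool_pos: [0.4848, -0.3226, 0.2625]
tcp_rot: [0.004, 0.924, -0.003, 0.383]
contact_force: [-0.3, 1.5, 0.4]
width: 0.529
grip_force: 45.0
```

>>> {"op": "apply_moves", "data": {
  "travel": [
    [0.02,0,0.02],
    [0,0,0],
    [0,0,0],
    [0,0,0],
    [0,0,0],
    [0,0,-0.3],
    [0,0,-0.8],
    [0,0,-1],
    [0,0,-1]
  ],
  "delta_rot": [
    [0,0,0],
    [0,0,0],
    [0,0,0],
    [0,0,0],
    [0,0,0],
    [0,0,0],
    [0,0,0],
    [0,0,0],
    [0,0,0]
  ],
  "claw": [0.2,0.72,0.72,0.72,0.72,0.72,0.72,0.72,0.72]
}}

```text
time_s: 13.52
tool_pos: [0.4179, -0.3216, 0.3272]
tcp_rot: [0.004, 0.924, -0.002, 0.381]
contact_force: [0.2, -0.6, 0.8]
width: 0.717
grip_force: 0.0
```

```bash
cat >> m.py <<'E'
def stand():
    for n in ["scene","side"]:
        p=optics.get_image(n); w=pts(p); hsv=cv2.cvtColor(p["img"],cv2.COLOR_RGB2HSV).astype(int)
        x,y,z=[w[...,i] for i in range(3)]
        inb=(y<-.02)&(y>-.37)&(x>.48)&(x<.65)
        m=inb&(hsv[...,1]<60)&(z>.17)&(z<.2)&(hsv[...,2]>110)
        k,l,s,c=cv2.connectedComponentsWithStats(m.astype(np.uint8))
        for i in range(1,k):
            if s[i,4]>15:
                q=w[l==i]; print(n,"cap",s[i,4],np.round((q[:,:2].min(0)+q[:,:2].max(0))/2,3),np.round(np.median(q[:,2]),3))
        a=[o for o in amber(w,p["img"])]
        for o in a: print(n,o)
E
python3 - <<'E'
from m import *
st(); stand()
A=cur(); B=lying((.513,.307),0,.11); plan(A,B,25,"dir")
M=A.copy(); M[:3,3]+=[0,.0,.06]; plan(M,B,25,"via")
E
```

```text
13.52 [ 0.4179 -0.3216  0.3272] [[-0.709, 0.009, 0.705], [0.005, 1.0, -0.008], [-0.705, -0.002, -0.709]] [-0.528  0.079 -0.39  -0.776 -0.521 -0.48 ] 0.7166770770359648
scene cap 90 [ 0.601 -0.321] 0.191
scene (np.int32(349), np.float64(0.171), array([ 603., -317.]), array([42., 42.]), 81.3)
scene (np.int32(450), np.float64(0.058), array([425., 117.]), array([44., 87.]), 21.4)
scene (np.int32(446), np.float64(0.056), array([525., 117.]), array([48., 88.]), 7.7)
scene (np.int32(444), np.float64(0.057), array([515., 307.]), array([48., 88.]), 2.0)
side cap 102 [ 0.6   -0.324] 0.188
side (np.int32(492), np.float64(0.167), array([ 597., -315.]), array([42., 42.]), 89.1)
side (np.int32(582), np.float64(0.052), array([520., 116.]), array([45., 89.]), 6.5)
side (np.int32(528), np.float64(0.052), array([420., 116.]), array([43., 91.]), 18.7)
side (np.int32(831), np.float64(0.051), array([511., 306.]), array([91., 45.]), 89.5)
dir rows 41 travel [-0.646, 0.511, -0.011] rot [-0.002, 0.336, -0.481] ang 120.2 trace [[0.628, -0.128, 0.293], [0.664, 0.078, 0.279], [0.627, 0.271, 0.206], [0.513, 0.416, 0.105]]
via rows 42 travel [-0.63, 0.521, 0.038] rot [-0.002, 0.328, -0.469] ang 120.2 trace [[0.634, -0.127, 0.338], [0.674, 0.098, 0.305], [0.632, 0.283, 0.216], [0.513, 0.416, 0.105]]
```

```bash
python3 - <<'E'
from m import *
A=cur(); M=A.copy(); M[:3,3]+=[-.03,0,.08]; plan(A,M,25,"up")
B=lying((.512,.307),0,.11); B2=B.copy(); B2[:3,3]+=[-.03,-.05,.14]; plan(M,B2,26,"via"); plan(B2,B,25,"dn")
E
```

```text
up rows 4 travel [-0.297, -0.006, -0.647] rot [0.0, -0.0, 0.0] ang 0.0 trace [[0.515, -0.324, 0.259], [0.507, -0.324, 0.279], [0.5, -0.324, 0.299]]
via rows 37 travel [-0.677, 0.508, -0.06] rot [-0.002, 0.372, -0.533] ang 120.2 trace [[0.583, -0.146, 0.381], [0.615, 0.044, 0.382], [0.583, 0.225, 0.327], [0.482, 0.366, 0.245]]
dn rows 7 travel [-0.64, -0.143, 0.303] rot [0.0, 0.0, 0.0] ang 0.0 trace [[0.491, 0.38, 0.205], [0.499, 0.394, 0.165], [0.508, 0.409, 0.125], [0.512, 0.416, 0.105]]
```

>>> {"op": "apply_moves", "data": {
  "travel": [
    [-0.3,0,-0.65],
    [-0.3,0,-0.65],
    [-0.3,0,-0.65],
    [-0.3,0,-0.65],
    [-0.68,0.51,-0.06],
    [-0.68,0.51,-0.06],
    [-0.68,0.51,-0.06],
    [-0.68,0.51,-0.06],
    [-0.68,0.51,-0.06],
    [-0.68,0.51,-0.06]
  ],
  "delta_rot": [
    [0,0,0],
    [0,0,0],
    [0,0,0],
    [0,0,0],
    [0,0.37,-0.53],
    [0,0.37,-0.53],
    [0,0.37,-0.53],
    [0,0.37,-0.53],
    [0,0.37,-0.53],
    [0,0.37,-0.53]
  ],
  "claw": [1,1,1,1,1,1,1,1,1,1]
}}

```text
time_s: 14.45
tool_pos: [0.4679, -0.2156, 0.4879]
tcp_rot: [-0.125, 0.948, -0.056, 0.287]
contact_force: [0.7, -1.2, -0.5]
width: 0.999
grip_force: 0.0
```

>>> {"op": "apply_moves", "data": {
  "travel": [
    [-0.68,0.51,-0.06],
    [-0.68,0.51,-0.06],
    [-0.68,0.51,-0.06],
    [-0.68,0.51,-0.06],
    [-0.68,0.51,-0.06],
    [-0.68,0.51,-0.06],
    [-0.68,0.51,-0.06],
    [-0.68,0.51,-0.06],
    [-0.68,0.51,-0.06],
    [-0.68,0.51,-0.06]
  ],
  "delta_rot": [
    [0,0.37,-0.53],
    [0,0.37,-0.53],
    [0,0.37,-0.53],
    [0,0.37,-0.53],
    [0,0.37,-0.53],
    [0,0.37,-0.53],
    [0,0.37,-0.53],
    [0,0.37,-0.53],
    [0,0.37,-0.53],
    [0,0.37,-0.53]
  ],
  "claw": [1,1,1,1,1,1,1,1,1,1]
}}

```text
time_s: 15.28
tool_pos: [0.5676, 0.0117, 0.5355]
tcp_rot: [-0.327, 0.928, -0.139, 0.112]
contact_force: [0.7, -0.1, -0.2]
width: 0.999
grip_force: 0.0
```

>>> {"op": "apply_moves", "data": {
  "travel": [
    [-0.68,0.51,-0.06],
    [-0.68,0.51,-0.06],
    [-0.68,0.51,-0.06],
    [-0.68,0.51,-0.06],
    [-0.68,0.51,-0.06],
    [-0.68,0.51,-0.06],
    [-0.68,0.51,-0.06],
    [-0.68,0.51,-0.06],
    [-0.68,0.51,-0.06],
    [-0.68,0.51,-0.06]
  ],
  "delta_rot": [
    [0,0.37,-0.53],
    [0,0.37,-0.53],
    [0,0.37,-0.53],
    [0,0.37,-0.53],
    [0,0.37,-0.53],
    [0,0.37,-0.53],
    [0,0.37,-0.53],
    [0,0.37,-0.53],
    [0,0.37,-0.53],
    [0,0.37,-0.53]
  ],
  "claw": [1,1,1,1,1,1,1,1,1,1]
}}

```text
time_s: 16.12
tool_pos: [0.5872, 0.2587, 0.4842]
tcp_rot: [-0.504, 0.835, -0.211, -0.072]
contact_force: [-1.2, 0.2, 0.3]
width: 1.0
grip_force: 0.0
```

```bash
python3 - <<'E'
from m import *
stand()
A=cur()
B=lying((.512,.307),0,.11); B2=B.copy(); B2[:3,3]+=[-.03,-.05,.14]; plan(A,B2,26,"via"); plan(B2,B,25,"dn")
E
```

```text
scene cap 92 [ 0.602 -0.322] 0.191
scene (np.int32(341), np.float64(0.17), array([ 608., -312.]), array([36., 48.]), 59.2)
scene (np.int32(418), np.float64(0.058), array([386., 105.]), array([44., 85.]), 10.3)
scene (np.int32(448), np.float64(0.056), array([527., 117.]), array([48., 88.]), 7.4)
scene (np.int32(435), np.float64(0.058), array([515., 307.]), array([47., 88.]), 0.6)
side (np.int32(469), np.float64(0.169), array([ 586., -316.]), array([48., 28.]), 73.1)
side (np.int32(584), np.float64(0.052), array([521., 116.]), array([45., 95.]), 8.5)
side (np.int32(579), np.float64(0.054), array([381., 106.]), array([44., 92.]), 8.6)
side (np.int32(843), np.float64(0.052), array([511., 306.]), array([92., 45.]), 89.2)
via rows 11 travel [-0.652, 0.517, -0.061] rot [-0.001, 0.373, -0.533] ang 35.8 trace [[0.579, 0.247, 0.315], [0.548, 0.297, 0.29], [0.511, 0.34, 0.263], [0.482, 0.366, 0.245]]
dn rows 7 travel [-0.64, -0.143, 0.303] rot [0.0, 0.0, 0.0] ang 0.0 trace [[0.491, 0.38, 0.205], [0.499, 0.394, 0.165], [0.508, 0.409, 0.125], [0.512, 0.416, 0.105]]
```

>>> {"op": "apply_moves", "data": {
  "travel": [
    [-0.65,0.52,-0.06],
    [-0.65,0.52,-0.06],
    [-0.65,0.52,-0.06],
    [-0.65,0.52,-0.06],
    [-0.65,0.52,-0.06],
    [-0.65,0.52,-0.06],
    [-0.65,0.52,-0.06],
    [-0.65,0.52,-0.06],
    [-0.65,0.52,-0.06],
    [-0.65,0.52,-0.06]
  ],
  "delta_rot": [
    [0,0.37,-0.53],
    [0,0.37,-0.53],
    [0,0.37,-0.53],
    [0,0.37,-0.53],
    [0,0.37,-0.53],
    [0,0.37,-0.53],
    [0,0.37,-0.53],
    [0,0.37,-0.53],
    [0,0.37,-0.53],
    [0,0.37,-0.53]
  ],
  "claw": [1,1,1,1,1,1,1,1,1,1]
}}

```text
time_s: 17.05
tool_pos: [0.497, 0.4599, 0.3726]
tcp_rot: [-0.641, 0.675, -0.266, -0.25]
contact_force: [0.5, 0.5, 0.0]
width: 1.004
grip_force: 0.0
```

>>> {"op": "apply_moves", "data": {
  "travel": [
    [-0.65,0.52,-0.06],
    [-0.64,-0.14,0.3],
    [-0.64,-0.14,0.3],
    [-0.64,-0.14,0.3],
    [-0.64,-0.14,0.3],
    [-0.64,-0.14,0.3],
    [-0.64,-0.14,0.3],
    [-0.64,-0.14,0.3]
  ],
  "delta_rot": [
    [0,0.37,-0.53],
    [0,0,0],
    [0,0,0],
    [0,0,0],
    [0,0,0],
    [0,0,0],
    [0,0,0],
    [0,0,0]
  ],
  "claw": [1,1,1,1,1,1,1,1]
}}

```text
time_s: 17.72
tool_pos: [0.5139, 0.5267, 0.2207]
tcp_rot: [-0.651, 0.657, -0.27, -0.267]
contact_force: [0.6, -0.0, 0.5]
width: 1.001
grip_force: 0.0
```

```bash
python3 - <<'E'
from m import *
st();plan(cur(),lying((.512,.307),0),20)
E
```

```text
17.72 [0.5139 0.5267 0.2207] [[-0.01, -1.0, 0.002], [-0.712, 0.006, -0.702], [0.702, -0.008, -0.712]] [ 1.134  0.798  0.096  0.303 -1.597 -1.251] 1.0010374021298205
 rows 6 travel [-0.017, 0.011, 0.619] rot [-0.003, 0.013, -0.018] ang 0.7 trace [[0.513, 0.389, 0.081], [0.513, 0.364, 0.054], [0.512, 0.351, 0.04], [0.512, 0.338, 0.027]]
```

>>> {"op": "apply_moves", "data": {
  "travel": [
    [-0.02,0.01,0.62],
    [-0.02,0.01,0.62],
    [-0.02,0.01,0.62],
    [-0.02,0.01,0.62],
    [-0.02,0.01,0.62],
    [-0.02,0.01,0.62],
    [0,0,0],
    [0,0,0],
    [0,0,0],
    [0,0,0]
  ],
  "delta_rot": [
    [0,0.01,-0.02],
    [0,0.01,-0.02],
    [0,0.01,-0.02],
    [0,0.01,-0.02],
    [0,0.01,-0.02],
    [0,0.01,-0.02],
    [0,0,0],
    [0,0,0],
    [0,0,0],
    [0,0,0]
  ],
  "claw": [1,1,1,1,1,1,0.2,0.2,0.2,0.2]
}}

```text
time_s: 18.55
tool_pos: [0.5122, 0.4518, 0.1409]
tcp_rot: [0.654, -0.653, 0.271, 0.269]
contact_force: [0.3, 0.3, 0.7]
width: 0.764
grip_force: 0.0
```

>>> {"op": "apply_moves", "data": {
  "travel": [
    [0,0,0],
    [0,0,0],
    [0,0,0],
    [0,0,0],
    [0,0,0],
    [0,0,0],
    [0.2,0,-0.2],
    [0.44,0,-0.44],
    [0.44,0,-0.44],
    [0.44,0,-0.44]
  ],
  "delta_rot": [
    [0,0,0],
    [0,0,0],
    [0,0,0],
    [0,0,0],
    [0,0,0],
    [0,0,0],
    [0,0,0],
    [0,0,0],
    [0,0,0],
    [0,0,0]
  ],
  "claw": [0.2,0.2,0.2,0.2,0.2,0.2,0.2,0.2,0.2,0.2]
}}

```text
time_s: 19.38
tool_pos: [0.5117, 0.4503, 0.2046]
tcp_rot: [0.654, -0.653, 0.27, 0.271]
contact_force: [-0.0, 0.2, -2.1]
width: 0.522
grip_force: 44.9
```

>>> {"op": "apply_moves", "data": {
  "travel": [
    [0.44,0.1,-0.44],
    [0.44,0.1,-0.44],
    [0.44,0.1,-0.44],
    [0.44,0.1,-0.44],
    [0.44,0.1,-0.44],
    [0.44,0.1,-0.44],
    [0.44,0.1,-0.44],
    [0.44,0.1,-0.44]
  ],
  "delta_rot": [
    [0,0,0],
    [0,0,0],
    [0,0,0],
    [0,0,0],
    [0,0,0],
    [0,0,0],
    [0,0,0],
    [0,0,0]
  ],
  "claw": [0.2,0.2,0.2,0.2,0.2,0.2,0.2,0.2]
}}

```text
time_s: 20.05
tool_pos: [0.4875, 0.45, 0.3544]
tcp_rot: [0.654, -0.653, 0.27, 0.27]
contact_force: [1.4, 0.6, -3.2]
width: 0.521
grip_force: 44.9
```

```bash
python3 - <<'E'
from m import *
st(); plan(cur(),upright(.596,-.2365,.30),25)
E
```

```text
20.05 [0.4875 0.45   0.3544] [[0.002, -1.0, 0.0], [-0.708, -0.002, -0.706], [0.706, 0.001, -0.708]] [ 1.122  0.572 -0.018  0.315 -1.706 -1.196] 0.5211354952507538
 rows 32 travel [0.625, -0.537, 0.082] rot [0.001, -0.431, 0.617] ang 120.4 trace [[0.606, 0.212, 0.31], [0.65, 0.058, 0.351], [0.639, -0.107, 0.349], [0.596, -0.236, 0.3]]
```

>>> {"op": "apply_moves", "data": {
  "travel": [
    [0.63,-0.54,0.08],
    [0.63,-0.54,0.08],
    [0.63,-0.54,0.08],
    [0.63,-0.54,0.08],
    [0.63,-0.54,0.08],
    [0.63,-0.54,0.08],
    [0.63,-0.54,0.08],
    [0.63,-0.54,0.08],
    [0.63,-0.54,0.08],
    [0.63,-0.54,0.08]
  ],
  "delta_rot": [
    [0,-0.43,0.62],
    [0,-0.43,0.62],
    [0,-0.43,0.62],
    [0,-0.43,0.62],
    [0,-0.43,0.62],
    [0,-0.43,0.62],
    [0,-0.43,0.62],
    [0,-0.43,0.62],
    [0,-0.43,0.62],
    [0,-0.43,0.62]
  ],
  "claw": [0.2,0.2,0.2,0.2,0.2,0.2,0.2,0.2,0.2,0.2]
}}

```text
time_s: 20.88
tool_pos: [0.5998, 0.2576, 0.4617]
tcp_rot: [-0.494, 0.842, -0.207, -0.063]
contact_force: [0.8, -0.0, -2.1]
width: 0.519
grip_force: 44.9
```

>>> {"op": "apply_moves", "data": {
  "travel": [
    [0.63,-0.54,0.08],
    [0.63,-0.54,0.08],
    [0.63,-0.54,0.08],
    [0.63,-0.54,0.08],
    [0.63,-0.54,0.08],
    [0.63,-0.54,0.08],
    [0.63,-0.54,0.08],
    [0.63,-0.54,0.08],
    [0.63,-0.54,0.08],
    [0.63,-0.54,0.08]
  ],
  "delta_rot": [
    [0,-0.43,0.62],
    [0,-0.43,0.62],
    [0,-0.43,0.62],
    [0,-0.43,0.62],
    [0,-0.43,0.62],
    [0,-0.43,0.62],
    [0,-0.43,0.62],
    [0,-0.43,0.62],
    [0,-0.43,0.62],
    [0,-0.43,0.62]
  ],
  "claw": [0.2,0.2,0.2,0.2,0.2,0.2,0.2,0.2,0.2,0.2]
}}

```text
time_s: 21.72
tool_pos: [0.5944, 0.015, 0.5058]
tcp_rot: [-0.282, 0.94, -0.121, 0.151]
contact_force: [0.4, 0.1, -2.4]
width: 0.521
grip_force: 44.9
```

>>> {"op": "apply_moves", "data": {
  "travel": [
    [0.63,-0.54,0.08],
    [0.63,-0.54,0.08],
    [0.63,-0.54,0.08],
    [0.63,-0.54,0.08],
    [0.63,-0.54,0.08],
    [0.63,-0.54,0.08],
    [0.63,-0.54,0.08],
    [0.63,-0.54,0.08],
    [0.63,-0.54,0.08],
    [0.63,-0.54,0.08]
  ],
  "delta_rot": [
    [0,-0.43,0.62],
    [0,-0.43,0.62],
    [0,-0.43,0.62],
    [0,-0.43,0.62],
    [0,-0.43,0.62],
    [0,-0.43,0.62],
    [0,-0.43,0.62],
    [0,-0.43,0.62],
    [0,-0.43,0.62],
    [0,-0.43,0.62]
  ],
  "claw": [0.2,0.2,0.2,0.2,0.2,0.2,0.2,0.2,0.2,0.2]
}}

```text
time_s: 22.55
tool_pos: [0.5014, -0.2036, 0.4403]
tcp_rot: [-0.04, 0.937, -0.023, 0.348]
contact_force: [0.2, -0.9, -3.3]
width: 0.519
grip_force: 44.9
```

```bash
cat >> m.py <<'E'
def held(): # amber in hand: PCA axis
    T=cur(); g=T[:3,3]+.159*T[:3,2]
    for n in ["scene","side"]:
        p=optics.get_image(n); w=pts(p); hsv=cv2.cvtColor(p["img"],cv2.COLOR_RGB2HSV).astype(int)
        m=(hsv[...,0]>=5)&(hsv[...,0]<=16)&(hsv[...,1]>120)&(np.linalg.norm(w-g,axis=-1)<.1)
        q=w[m]
        if len(q)<20: print(n,"none"); continue
        lo=q[:,2].min(); b=q[q[:,2]<lo+.03]; t=q[q[:,2]>q[:,2].max()-.03]
        print(n,"held",len(q),"z",np.round([lo,q[:,2].max()],3),"lowbox",np.round([b.min(0),b.max(0)],3).tolist(),"top",np.round([t.min(0),t.max(0)],3).tolist(),"g",np.round(g,3))
E
python3 - <<'E'
from m import *
plan(cur(),upright(.596,-.2365,.30),25); held()
E
```

```text
rows 2 travel [0.565, -0.49, 0.154] rot [-0.024, -0.426, 0.565] ang 7.1 trace [[0.601, -0.221, 0.31], [0.596, -0.237, 0.3]]
scene held 297 z [0.239 0.338] lowbox [[0.58, -0.226, 0.239], [0.629, -0.183, 0.268]] top [[0.592, -0.223, 0.308], [0.633, -0.177, 0.338]] g [ 0.605 -0.206  0.32 ]
side held 287 z [0.234 0.322] lowbox [[0.576, -0.229, 0.234], [0.62, -0.183, 0.264]] top [[0.589, -0.189, 0.293], [0.626, -0.179, 0.322]] g [ 0.605 -0.206  0.32 ]
```

>>> {"op": "apply_moves", "data": {
  "travel": [
    [0.565,-0.49,0.154],
    [0.565,-0.49,0.154],
    [0.44,0,0.44],
    [0.44,0,0.44],
    [0.44,0,0.44],
    [0.44,0,0.44],
    [0.44,0,0.44],
    [0.44,0,0.44],
    [0.44,0,0.44],
    [0.2,0,0.2]
  ],
  "delta_rot": [
    [-0.02,-0.43,0.565],
    [-0.02,-0.43,0.565],
    [0,0,0],
    [0,0,0],
    [0,0,0],
    [0,0,0],
    [0,0,0],
    [0,0,0],
    [0,0,0],
    [0,0,0]
  ],
  "claw": [0.2,0.2,0.2,0.2,0.2,0.2,0.2,0.2,0.2,0.2]
}}

```text
time_s: 23.48
tool_pos: [0.4851, -0.2339, 0.2719]
tcp_rot: [0.003, 0.924, -0.001, 0.381]
contact_force: [0.1, -1.0, -2.8]
width: 0.525
grip_force: 44.9
```

```bash
python3 - <<'E'
from m import *
st();plan(cur(),upright(.596,-.2365,.150),25); held()
E
```

```text
23.48 [ 0.4851 -0.2339  0.2719] [[-0.709, 0.007, 0.705], [0.005, 1.0, -0.005], [-0.705, -0.0, -0.709]] [-0.26   0.157 -0.465 -0.777 -0.254 -0.628] 0.5250100021156616
 rows 1 travel [0.258, -0.048, 0.187] rot [0.027, -0.034, 0.031] ang 0.3 trace [[0.596, -0.237, 0.15]]
scene held 530 z [0.071 0.182] lowbox [[0.559, -0.308, 0.071], [0.627, -0.206, 0.101]] top [[0.578, -0.33, 0.152], [0.626, -0.206, 0.182]] g [ 0.597 -0.235  0.159]
side held 257 z [0.066 0.237] lowbox [[0.575, -0.263, 0.066], [0.623, -0.206, 0.096]] top [[0.53, -0.206, 0.211], [0.555, -0.195, 0.237]] g [ 0.597 -0.235  0.159]
```

>>> {"op": "apply_moves", "data": {
  "travel": [
    [0.1,-0.02,0.07],
    [0.08,-0.02,0.06],
    [0.05,0,0.04],
    [0,0,0]
  ],
  "delta_rot": [
    [0.03,-0.03,0.03],
    [0,0,0],
    [0,0,0],
    [0,0,0]
  ],
  "claw": [0.2,0.2,0.2,0.2]
}}

```text
time_s: 23.92
tool_pos: [0.4843, -0.2358, 0.2659]
tcp_rot: [0.005, 0.923, -0.003, 0.384]
contact_force: [-0.4, 0.0, -2.4]
width: 0.521
grip_force: 44.9
```

>>> {"op": "apply_moves", "data": {
  "travel": [
    [0.03,0,0.03],
    [0.03,0,0.03],
    [0,0,0]
  ],
  "delta_rot": [
    [0,0,0],
    [0,0,0],
    [0,0,0]
  ],
  "claw": [0.2,0.2,0.2]
}}

```text
time_s: 24.17
tool_pos: [0.4845, -0.2359, 0.2635]
tcp_rot: [0.005, 0.923, -0.003, 0.384]
contact_force: [-0.5, 0.6, -1.2]
width: 0.524
grip_force: 44.9
```

>>> {"op": "apply_moves", "data": {
  "travel": [
    [0.025,0,0.025],
    [0,0,0],
    [0,0,0],
    [0,0,0],
    [0,0,0],
    [0,0,-0.3],
    [0,0,-0.8],
    [0,0,-1],
    [0,0,-1]
  ],
  "delta_rot": [
    [0,0,0],
    [0,0,0],
    [0,0,0],
    [0,0,0],
    [0,0,0],
    [0,0,0],
    [0,0,0],
    [0,0,0],
    [0,0,0]
  ],
  "claw": [0.2,0.7,0.7,0.7,0.7,0.7,0.7,0.7,0.7]
}}

```text
time_s: 24.92
tool_pos: [0.418, -0.2351, 0.3277]
tcp_rot: [0.005, 0.924, -0.003, 0.383]
contact_force: [-1.0, 0.2, 1.0]
width: 0.701
grip_force: 0.0
```

>>> {"op": "apply_moves", "data": {
  "travel": [
    [-0.3,0,-0.65],
    [-0.3,0,-0.65],
    [-0.3,0,-0.65],
    [-0.3,0,-0.65],
    [0,0,0]
  ],
  "delta_rot": [
    [0,0,0],
    [0,0,0],
    [0,0,0],
    [0,0,0],
    [0,0,0]
  ],
  "claw": [0.7,0.7,1,1,1]
}}

```text
time_s: 25.33
tool_pos: [0.3879, -0.2345, 0.4126]
tcp_rot: [0.004, 0.922, -0.004, 0.387]
contact_force: [0.6, -0.0, -0.1]
width: 0.87
grip_force: 0.0
```

```bash
python3 - <<'E'
from m import *
st(); stand()
A=cur(); B=lying((.523,.116),8.3,.11); B2=B.copy(); B2[:3,3]+=[-.03,-.03,.12]; plan(A,B2,26,"via"); plan(B2,B,25,"dn")
E
```

```text
25.33 [ 0.3879 -0.2345  0.4126] [[-0.7, 0.011, 0.714], [0.005, 1.0, -0.012], [-0.714, -0.005, -0.7]] [-0.189 -0.199 -0.599 -0.319 -0.402 -1.148] 0.8695753478487196
scene cap 91 [ 0.601 -0.325] 0.191
scene cap 92 [ 0.601 -0.237] 0.191
scene (np.int32(668), np.float64(0.17), array([ 604., -277.]), array([ 46., 133.]), 1.7)
scene (np.int32(373), np.float64(0.056), array([386., 106.]), array([46., 90.]), 11.0)
scene (np.int32(441), np.float64(0.056), array([526., 117.]), array([46., 90.]), 7.8)
side cap 93 [ 0.6   -0.323] 0.187
side cap 105 [ 0.6   -0.235] 0.187
side (np.int32(922), np.float64(0.17), array([ 600., -273.]), array([127.,  46.]), 89.9)
side (np.int32(579), np.float64(0.052), array([521., 116.]), array([44., 88.]), 9.7)
side (np.int32(576), np.float64(0.052), array([382., 106.]), array([44., 95.]), 9.5)
via rows 26 travel [-0.7, 0.477, -0.003] rot [-0.003, 0.499, -0.825] ang 125.4 trace [[0.56, -0.12, 0.343], [0.579, 0.016, 0.331], [0.549, 0.121, 0.285], [0.477, 0.194, 0.225]]
dn rows 6 travel [-0.571, -0.189, 0.372] rot [-0.0, 0.0, -0.0] ang 0.0 trace [[0.487, 0.204, 0.185], [0.497, 0.214, 0.145], [0.502, 0.219, 0.125], [0.507, 0.224, 0.105]]
```

>>> {"op": "apply_moves", "data": {
  "travel": [
    [-0.7,0.48,0],
    [-0.7,0.48,0],
    [-0.7,0.48,0],
    [-0.7,0.48,0],
    [-0.7,0.48,0],
    [-0.7,0.48,0],
    [-0.7,0.48,0],
    [-0.7,0.48,0],
    [-0.7,0.48,0],
    [-0.7,0.48,0]
  ],
  "delta_rot": [
    [0,0.5,-0.825],
    [0,0.5,-0.825],
    [0,0.5,-0.825],
    [0,0.5,-0.825],
    [0,0.5,-0.825],
    [0,0.5,-0.825],
    [0,0.5,-0.825],
    [0,0.5,-0.825],
    [0,0.5,-0.825],
    [0,0.5,-0.825]
  ],
  "claw": [1,1,1,1,1,1,1,1,1,1]
}}

```text
time_s: 26.27
tool_pos: [0.5174, -0.0363, 0.4868]
tcp_rot: [-0.319, 0.925, -0.137, 0.152]
contact_force: [0.5, -0.2, -0.0]
width: 1.002
grip_force: 0.0
```

>>> {"op": "apply_moves", "data": {
  "travel": [
    [-0.7,0.48,0],
    [-0.7,0.48,0],
    [-0.7,0.48,0],
    [-0.7,0.48,0],
    [-0.7,0.48,0],
    [-0.7,0.48,0],
    [-0.7,0.48,0],
    [-0.7,0.48,0]
  ],
  "delta_rot": [
    [0,0.5,-0.825],
    [0,0.5,-0.825],
    [0,0.5,-0.825],
    [0,0.5,-0.825],
    [0,0.5,-0.825],
    [0,0.5,-0.825],
    [0,0.5,-0.825],
    [0,0.5,-0.825]
  ],
  "claw": [1,1,1,1,1,1,1,1]
}}

```text
time_s: 26.93
tool_pos: [0.54, 0.1573, 0.4389]
tcp_rot: [-0.539, 0.809, -0.227, -0.054]
contact_force: [1.0, 0.3, -0.6]
width: 1.002
grip_force: 0.0
```

```bash
python3 - <<'E'
from m import *
st()
A=cur(); B=lying((.523,.116),8.3,.11); B2=B.copy(); B2[:3,3]+=[-.03,-.03,.12]; plan(A,B2,26,"via"); plan(B2,B,25,"dn")
E
```

```text
26.93 [0.54   0.1573 0.4389] [[-0.413, -0.897, 0.157], [-0.848, 0.316, -0.425], [0.332, -0.308, -0.892]] [ 0.755  0.165 -0.396  0.456 -1.24  -1.351] 1.002449845515382
via rows 8 travel [-0.679, 0.476, -0.022] rot [0.001, 0.489, -0.82] ang 38.2 trace [[0.54, 0.136, 0.271], [0.518, 0.162, 0.253], [0.492, 0.184, 0.234], [0.477, 0.194, 0.225]]
dn rows 6 travel [-0.571, -0.189, 0.372] rot [-0.0, 0.0, -0.0] ang 0.0 trace [[0.487, 0.204, 0.185], [0.497, 0.214, 0.145], [0.502, 0.219, 0.125], [0.507, 0.224, 0.105]]
```

>>> {"op": "apply_moves", "data": {
  "travel": [
    [-0.68,0.48,-0.02],
    [-0.68,0.48,-0.02],
    [-0.68,0.48,-0.02],
    [-0.68,0.48,-0.02],
    [-0.68,0.48,-0.02],
    [-0.68,0.48,-0.02],
    [-0.68,0.48,-0.02],
    [-0.68,0.48,-0.02]
  ],
  "delta_rot": [
    [0,0.49,-0.82],
    [0,0.49,-0.82],
    [0,0.49,-0.82],
    [0,0.49,-0.82],
    [0,0.49,-0.82],
    [0,0.49,-0.82],
    [0,0.49,-0.82],
    [0,0.49,-0.82]
  ],
  "claw": [1,1,1,1,1,1,1,1]
}}

```text
time_s: 27.6
tool_pos: [0.4602, 0.3049, 0.3363]
tcp_rot: [0.699, -0.604, 0.29, 0.251]
contact_force: [-0.1, 0.0, -0.2]
width: 1.0
grip_force: 0.0
```

>>> {"op": "apply_moves", "data": {
  "travel": [
    [-0.57,-0.19,0.37],
    [-0.57,-0.19,0.37],
    [-0.57,-0.19,0.37],
    [-0.57,-0.19,0.37],
    [-0.57,-0.19,0.37],
    [-0.57,-0.19,0.37],
    [0,0,0]
  ],
  "delta_rot": [
    [0,0,0],
    [0,0,0],
    [0,0,0],
    [0,0,0],
    [0,0,0],
    [0,0,0],
    [0,0,0]
  ],
  "claw": [1,1,1,1,1,1,1]
}}

```text
time_s: 28.18
tool_pos: [0.4913, 0.3339, 0.2139]
tcp_rot: [0.698, -0.605, 0.289, 0.252]
contact_force: [-0.4, -0.6, -0.1]
width: 0.998
grip_force: 0.0
```

```bash
python3 - <<'E'
from m import *
st();plan(cur(),lying((.523,.116),8.3),20)
E
```

```text
28.18 [0.4913 0.3339 0.2139] [[0.101, -0.99, 0.099], [-0.698, -0.141, -0.702], [0.709, 0.002, -0.706]] [ 1.046  0.577 -0.441  0.477 -1.259 -1.221] 0.9981082200684472
 rows 6 travel [0.008, -0.001, 0.594] rot [0.007, -0.004, -0.003] ang 0.3 trace [[0.511, 0.197, 0.077], [0.515, 0.172, 0.052], [0.517, 0.159, 0.039], [0.519, 0.147, 0.027]]
```

>>> {"op": "apply_moves", "data": {
  "travel": [
    [0.01,0,0.59],
    [0.01,0,0.59],
    [0.01,0,0.59],
    [0.01,0,0.59],
    [0.01,0,0.59],
    [0.01,0,0.61],
    [0,0,0],
    [0,0,0],
    [0,0,0],
    [0,0,0]
  ],
  "delta_rot": [
    [0.01,0,0],
    [0.01,0,0],
    [0.01,0,0],
    [0,0,0],
    [0,0,0],
    [0,0,0],
    [0,0,0],
    [0,0,0],
    [0,0,0],
    [0,0,0]
  ],
  "claw": [1,1,1,1,1,1,0.2,0.2,0.2,0.2]
}}

```text
time_s: 29.02
tool_pos: [0.503, 0.2594, 0.1454]
tcp_rot: [0.698, -0.606, 0.29, 0.247]
contact_force: [-0.6, 0.4, -0.2]
width: 0.762
grip_force: 0.0
```

>>> {"op": "apply_moves", "data": {
  "travel": [
    [0,0,0],
    [0,0,0],
    [0,0,0],
    [0,0,0],
    [0,0,0],
    [0,0,0],
    [0.2,0,-0.2],
    [0.44,0,-0.44],
    [0.44,0,-0.44],
    [0.44,0,-0.44]
  ],
  "delta_rot": [
    [0,0,0],
    [0,0,0],
    [0,0,0],
    [0,0,0],
    [0,0,0],
    [0,0,0],
    [0,0,0],
    [0,0,0],
    [0,0,0],
    [0,0,0]
  ],
  "claw": [0.2,0.2,0.2,0.2,0.2,0.2,0.2,0.2,0.2,0.2]
}}

```text
time_s: 29.85
tool_pos: [0.5022, 0.2579, 0.2099]
tcp_rot: [0.698, -0.606, 0.29, 0.248]
contact_force: [1.4, 0.5, -1.8]
width: 0.523
grip_force: 45.0
```

>>> {"op": "apply_moves", "data": {
  "travel": [
    [0.44,0.1,-0.44],
    [0.44,0.1,-0.44],
    [0.44,0.1,-0.44],
    [0.44,0.1,-0.44],
    [0.44,0.1,-0.44],
    [0.44,0.1,-0.44],
    [0.44,0.1,-0.44],
    [0.44,0.1,-0.44]
  ],
  "delta_rot": [
    [0,0,0],
    [0,0,0],
    [0,0,0],
    [0,0,0],
    [0,0,0],
    [0,0,0],
    [0,0,0],
    [0,0,0]
  ],
  "claw": [0.2,0.2,0.2,0.2,0.2,0.2,0.2,0.2]
}}

```text
time_s: 30.52
tool_pos: [0.4773, 0.2538, 0.3595]
tcp_rot: [0.698, -0.606, 0.29, 0.248]
contact_force: [-0.1, 0.5, -1.5]
width: 0.524
grip_force: 45.0
```

```bash
python3 - <<'E'
from m import *
st(); plan(cur(),upright(.596,-.1505,.30),25)
E
```

```text
30.52 [0.4773 0.2538 0.3595] [[0.098, -0.99, 0.104], [-0.702, -0.143, -0.697], [0.705, -0.005, -0.709]] [ 0.996  0.321 -0.476  0.491 -1.432 -1.092] 0.5240995550819153
 rows 24 travel [0.526, -0.413, 0.048] rot [-0.001, -0.538, 0.892] ang 124.9 trace [[0.575, 0.088, 0.286], [0.611, 0.01, 0.314], [0.614, -0.08, 0.32], [0.596, -0.151, 0.3]]
```

>>> {"op": "apply_moves", "data": {
  "travel": [
    [0.53,-0.41,0.05],
    [0.53,-0.41,0.05],
    [0.53,-0.41,0.05],
    [0.53,-0.41,0.05],
    [0.53,-0.41,0.05],
    [0.53,-0.41,0.05],
    [0.53,-0.41,0.05],
    [0.53,-0.41,0.05],
    [0.53,-0.41,0.05],
    [0.53,-0.41,0.05]
  ],
  "delta_rot": [
    [0,-0.54,0.89],
    [0,-0.54,0.89],
    [0,-0.54,0.89],
    [0,-0.54,0.89],
    [0,-0.54,0.89],
    [0,-0.54,0.89],
    [0,-0.54,0.89],
    [0,-0.54,0.89],
    [0,-0.54,0.89],
    [0,-0.54,0.89]
  ],
  "claw": [0.2,0.2,0.2,0.2,0.2,0.2,0.2,0.2,0.2,0.2]
}}

```text
time_s: 31.35
tool_pos: [0.5612, 0.1001, 0.448]
tcp_rot: [-0.465, 0.864, -0.194, 0.025]
contact_force: [0.4, 0.1, -1.8]
width: 0.52
grip_force: 45.0
```

>>> {"op": "apply_moves", "data": {
  "travel": [
    [0.53,-0.41,0.05],
    [0.53,-0.41,0.05],
    [0.53,-0.41,0.05],
    [0.53,-0.41,0.05],
    [0.53,-0.41,0.05],
    [0.53,-0.41,0.05],
    [0.53,-0.41,0.05],
    [0.53,-0.41,0.05],
    [0.53,-0.41,0.05],
    [0.53,-0.41,0.05]
  ],
  "delta_rot": [
    [0,-0.54,0.89],
    [0,-0.54,0.89],
    [0,-0.54,0.89],
    [0,-0.54,0.89],
    [0,-0.54,0.89],
    [0,-0.54,0.89],
    [0,-0.54,0.89],
    [0,-0.54,0.89],
    [0,-0.54,0.89],
    [0,-0.54,0.89]
  ],
  "claw": [0.2,0.2,0.2,0.2,0.2,0.2,0.2,0.2,0.2,0.2]
}}

```text
time_s: 32.18
tool_pos: [0.52, -0.0915, 0.4462]
tcp_rot: [-0.138, 0.944, -0.059, 0.292]
contact_force: [-0.3, -0.3, -1.5]
width: 0.524
grip_force: 45.0
```

```bash
python3 - <<'E'
from m import *
st(); E=upright(.593,-.1505,.30); plan(cur(),E,25); plan(E,upright(.593,-.1505,.153),25,"dn"); held()
E
```

```text
32.18 [ 0.52   -0.0915  0.4462] [[-0.791, -0.225, 0.569], [-0.295, 0.955, -0.032], [-0.536, -0.193, -0.822]] [ 0.236 -0.091 -0.657  0.386 -0.449 -1.818] 0.5235462728390666
 rows 4 travel [0.516, -0.395, 0.022] rot [0.007, -0.523, 0.886] ang 20.6 trace [[0.603, -0.124, 0.31], [0.598, -0.138, 0.305], [0.593, -0.15, 0.3]]
dn rows 6 travel [0.577, -0.0, 0.577] rot [-0.0, -0.0, 0.0] ang 0.0 trace [[0.593, -0.15, 0.251], [0.593, -0.151, 0.202], [0.593, -0.151, 0.177], [0.593, -0.151, 0.153]]
scene held 319 z [0.233 0.332] lowbox [[0.584, -0.121, 0.233], [0.634, -0.078, 0.263]] top [[0.597, -0.11, 0.303], [0.647, -0.065, 0.332]] g [ 0.61  -0.097  0.315]
side held 251 z [0.229 0.315] lowbox [[0.577, -0.12, 0.229], [0.622, -0.08, 0.259]] top [[0.592, -0.09, 0.285], [0.636, -0.069, 0.315]] g [ 0.61  -0.097  0.315]
```

>>> {"op": "apply_moves", "data": {
  "travel": [
    [0.52,-0.4,0.02],
    [0.52,-0.4,0.02],
    [0.52,-0.4,0.02],
    [0.52,-0.4,0.02],
    [0,0,0]
  ],
  "delta_rot": [
    [0,-0.52,0.89],
    [0,-0.52,0.89],
    [0,-0.52,0.89],
    [0,-0.52,0.89],
    [0,0,0]
  ],
  "claw": [0.2,0.2,0.2,0.2,0.2]
}}

```text
time_s: 32.7
tool_pos: [0.4813, -0.1491, 0.4129]
tcp_rot: [-0.002, 0.927, -0.007, 0.376]
contact_force: [-1.7, -1.6, -2.0]
width: 0.52
grip_force: 45.0
```

```bash
python3 - <<'E'
from m import *
st(); E=upright(.593,-.1505,.30); plan(cur(),E,25); plan(cur(),upright(.593,-.1505,.153),21,"dn")
E
```

```text
32.7 [ 0.4813 -0.1491  0.4129] [[-0.718, 0.002, 0.696], [-0.008, 1.0, -0.012], [-0.696, -0.014, -0.718]] [ 0.016 -0.123 -0.895  0.654 -0.037 -2.228] 0.5199473179715132
 rows 1 travel [0.027, -0.006, -0.006] rot [-0.048, -0.174, 0.179] ang 1.3 trace [[0.593, -0.151, 0.3]]
dn rows 8 travel [0.433, 0.004, 0.436] rot [-0.006, -0.022, 0.022] ang 1.3 trace [[0.592, -0.151, 0.244], [0.592, -0.151, 0.208], [0.593, -0.151, 0.171], [0.593, -0.151, 0.153]]
```

```bash
python3 - <<'E'
from m import *
plan(cur(),upright(.583,-.145,.30,yaw=28),6)
E
```

```text
rows 9 travel [0.023, -0.18, -0.019] rot [-0.451, -0.023, -0.433] ang 28.2 trace [[0.589, -0.149, 0.299], [0.587, -0.147, 0.299], [0.585, -0.146, 0.3], [0.583, -0.145, 0.3]]
```

>>> {"op": "apply_moves", "data": {
  "travel": [
    [0.01,-0.09,-0.01],
    [0.01,-0.09,-0.01],
    [0.01,-0.09,-0.01],
    [0.01,-0.09,-0.01],
    [0.01,-0.09,-0.01],
    [0.01,-0.09,-0.01],
    [0.01,-0.09,-0.01],
    [0.01,-0.09,-0.01],
    [0.01,-0.09,-0.01],
    [0.01,-0.09,-0.01]
  ],
  "delta_rot": [
    [-0.22,-0.01,-0.22],
    [-0.22,-0.01,-0.22],
    [-0.22,-0.01,-0.22],
    [-0.22,-0.01,-0.22],
    [-0.22,-0.01,-0.22],
    [-0.22,-0.01,-0.22],
    [-0.22,-0.01,-0.22],
    [-0.22,-0.01,-0.22],
    [-0.22,-0.01,-0.22],
    [-0.22,-0.01,-0.22]
  ],
  "claw": [0.2,0.2,0.2,0.2,0.2,0.2,0.2,0.2,0.2,0.2]
}}

```text
time_s: 33.53
tool_pos: [0.4845, -0.1751, 0.4189]
tcp_rot: [-0.125, 0.916, 0.041, 0.379]
contact_force: [-0.8, -0.2, -1.7]
width: 0.522
grip_force: 45.0
```

```bash
python3 - <<'E'
from m import *
st();plan(cur(),upright(.583,-.145,.30,yaw=28),6)
E
```

```text
33.53 [ 0.4845 -0.1751  0.4189] [[-0.682, -0.26, 0.683], [-0.197, 0.965, 0.171], [-0.704, -0.019, -0.71]] [-0.113 -0.064 -0.398 -0.497 -0.543 -0.85 ] 0.5217818088504124
 rows 4 travel [0.09, -0.175, -0.01] rot [-0.493, -0.018, -0.42] ang 13.0 trace [[0.588, -0.146, 0.303], [0.586, -0.146, 0.301], [0.583, -0.145, 0.3]]
```

```bash
python3 - <<'E'
from m import *
E=upright(.588,-.148,.30,yaw=20);plan(cur(),E,6); plan(E,upright(.588,-.148,.153,yaw=20),20)
E
```

```text
rows 3 travel [0.094, -0.113, 0.01] rot [-0.281, -0.019, -0.182] ang 5.0 trace [[0.591, -0.148, 0.304], [0.59, -0.148, 0.302], [0.588, -0.148, 0.3]]
 rows 8 travel [0.433, 0.0, 0.433] rot [0.0, -0.0, -0.0] ang 0.0 trace [[0.588, -0.148, 0.245], [0.588, -0.148, 0.208], [0.588, -0.148, 0.171], [0.588, -0.148, 0.153]]
```

>>> {"op": "apply_moves", "data": {
  "travel": [
    [0.09,-0.11,0.01],
    [0.09,-0.11,0.01],
    [0.09,-0.11,0.01],
    [0.43,0,0.43],
    [0.43,0,0.43],
    [0.43,0,0.43],
    [0.43,0,0.43],
    [0.43,0,0.43],
    [0.43,0,0.43],
    [0.43,0,0.43]
  ],
  "delta_rot": [
    [-0.28,-0.02,-0.18],
    [-0.28,-0.02,-0.18],
    [-0.28,-0.02,-0.18],
    [0,0,0],
    [0,0,0],
    [0,0,0],
    [0,0,0],
    [0,0,0],
    [0,0,0],
    [0,0,0]
  ],
  "claw": [0.2,0.2,0.2,0.2,0.2,0.2,0.2,0.2,0.2,0.2]
}}

```text
time_s: 34.37
tool_pos: [0.483, -0.1861, 0.2845]
tcp_rot: [-0.16, 0.91, 0.066, 0.378]
contact_force: [-0.3, -0.6, -2.4]
width: 0.522
grip_force: 45.0
```

```bash
python3 - <<'E'
from m import *
st();plan(cur(),upright(.588,-.148,.15,yaw=20),40); held()
E
```

```text
34.37 [ 0.483  -0.1861  0.2845] [[-0.663, -0.34, 0.667], [-0.241, 0.94, 0.24], [-0.709, -0.001, -0.705]] [-0.316  0.141 -0.393 -0.934 -0.572 -0.218] 0.5217837972016229
 rows 1 travel [0.538, -0.002, 0.5] rot [-0.026, 0.029, -0.009] ang 0.2 trace [[0.588, -0.148, 0.15]]
scene held 576 z [0.095 0.19 ] lowbox [[0.569, -0.223, 0.095], [0.627, -0.113, 0.124]] top [[0.573, -0.243, 0.16], [0.626, -0.113, 0.19]] g [ 0.589 -0.148  0.172]
side held 360 z [0.073 0.237] lowbox [[0.565, -0.213, 0.073], [0.61, -0.113, 0.103]] top [[0.527, -0.142, 0.215], [0.565, -0.124, 0.237]] g [ 0.589 -0.148  0.172]
```

>>> {"op": "apply_moves", "data": {
  "travel": [
    [0.25,0,0.23],
    [0.16,0,0.14],
    [0,0,0]
  ],
  "delta_rot": [
    [-0.03,0.03,0],
    [0,0,0],
    [0,0,0]
  ],
  "claw": [0.2,0.2,0.2]
}}

```text
time_s: 34.72
tool_pos: [0.4816, -0.1877, 0.2683]
tcp_rot: [-0.158, 0.911, 0.066, 0.376]
contact_force: [-1.0, -0.2, -0.5]
width: 0.518
grip_force: 45.0
```

>>> {"op": "apply_moves", "data": {
  "travel": [
    [0.035,0,0.035],
    [0.035,0,0.035],
    [0,0,0]
  ],
  "delta_rot": [
    [0,0,0],
    [0,0,0],
    [0,0,0]
  ],
  "claw": [0.2,0.2,0.2]
}}

```text
time_s: 34.97
tool_pos: [0.4812, -0.1885, 0.2659]
tcp_rot: [-0.158, 0.911, 0.065, 0.376]
contact_force: [-0.9, -0.2, 1.4]
width: 0.521
grip_force: 45.0
```

>>> {"op": "apply_moves", "data": {
  "travel": [
    [0.035,0,0.035],
    [0,0,0]
  ],
  "delta_rot": [
    [0,0,0],
    [0,0,0]
  ],
  "claw": [0.2,0.2]
}}

```text
time_s: 35.13
tool_pos: [0.4808, -0.1886, 0.2638]
tcp_rot: [-0.157, 0.911, 0.065, 0.376]
contact_force: [-1.2, -0.7, 3.1]
width: 0.519
grip_force: 45.0
```

>>> {"op": "apply_moves", "data": {
  "travel": [
    [0,0,0],
    [0,0,0],
    [0,0,0],
    [0,0,-0.3],
    [0,0,-0.8],
    [0,0,-1],
    [0,0,-1],
    [0,0,-0.6]
  ],
  "delta_rot": [
    [0,0,0],
    [0,0,0],
    [0,0,0],
    [0,0,0],
    [0,0,0],
    [0,0,0],
    [0,0,0],
    [0,0,0]
  ],
  "claw": [0.65,0.65,0.65,0.65,0.65,0.65,0.65,0.65]
}}

```text
time_s: 35.8
tool_pos: [0.4051, -0.2153, 0.344]
tcp_rot: [-0.157, 0.911, 0.065, 0.375]
contact_force: [-0.6, -0.5, -0.4]
width: 0.65
grip_force: 0.0
```

>>> {"op": "apply_moves", "data": {
  "travel": [
    [-0.3,0,-0.65],
    [-0.3,0,-0.65],
    [-0.3,0,-0.65],
    [-0.3,0,-0.65],
    [0,0,0]
  ],
  "delta_rot": [
    [0,0,0],
    [0,0,0],
    [0,0,0],
    [0,0,0],
    [0,0,0]
  ],
  "claw": [0.7,0.7,1,1,1]
}}

```text
time_s: 36.22
tool_pos: [0.3783, -0.2255, 0.4272]
tcp_rot: [-0.158, 0.91, 0.063, 0.377]
contact_force: [0.3, -0.3, 0.5]
width: 0.865
grip_force: 0.0
```

```bash
cat >> h.py <<'E'
FL=np.diag([-1.,-1,1,1])
E
python3 - <<'E'
from m import *
st(); stand()
A=cur(); B=lying((.384,.106),9.7,.11)@FL; B2=B.copy(); B2[:3,3]+=[0,-.02,.13]; 
D=A.copy(); D[:3,3]=[.50,-.1,.42]; z=np.array([0,-.3,-1]); D=pose([.48,0,.27],[0,-.3,-1],[0,1,0])
plan(A,D,26,"a"); plan(D,B2,26,"via"); plan(A,B2,26,"direct"); plan(B2,B,25,"dn")
E
```

```text
36.22 [ 0.3783 -0.2255  0.4272] [[-0.666, -0.334, 0.667], [-0.239, 0.942, 0.234], [-0.707, -0.004, -0.707]] [-0.428 -0.147 -0.373 -0.706 -0.856 -0.459] 0.8651830783939802
scene cap 90 [ 0.6   -0.322] 0.191
scene cap 92 [ 0.602 -0.238] 0.191
scene cap 93 [ 0.594 -0.148] 0.191
scene (np.int32(1061), np.float64(0.17), array([ 601., -230.]), array([ 49., 222.]), 3.4)
scene (np.int32(358), np.float64(0.056), array([386., 105.]), array([46., 86.]), 6.1)
side cap 100 [ 0.601 -0.321] 0.187
side cap 107 [ 0.602 -0.237] 0.188
side cap 118 [ 0.593 -0.146] 0.188
side (np.int32(1289), np.float64(0.168), array([ 597., -227.]), array([ 54., 218.]), 3.8)
side (np.int32(580), np.float64(0.054), array([381., 108.]), array([44., 96.]), 10.0)
a rows 12 travel [-0.411, 0.706, 0.099] rot [0.389, 0.782, 0.199] ang 53.8 trace [[0.477, -0.123, 0.305], [0.476, -0.076, 0.296], [0.478, -0.03, 0.282], [0.48, -0.0, 0.27]]
via rows 18 travel [0.532, 0.258, -0.145] rot [0.198, -0.284, 0.884] ang 85.5 trace [[0.423, 0.038, 0.278], [0.382, 0.092, 0.27], [0.365, 0.142, 0.255], [0.366, 0.193, 0.235]]
direct rows 24 travel [0.387, 0.712, -0.236] rot [0.588, -0.001, 0.589] ang 99.8 trace [[0.38, -0.108, 0.289], [0.331, -0.006, 0.27], [0.33, 0.106, 0.251], [0.366, 0.193, 0.235]]
dn rows 6 travel [0.588, 0.019, 0.433] rot [-0.0, 0.0, 0.0] ang 0.0 trace [[0.366, 0.2, 0.191], [0.366, 0.207, 0.148], [0.366, 0.21, 0.126], [0.366, 0.213, 0.105]]
```

```bash
python3 - <<'E'
from m import *
A=cur(); B=lying((.384,.106),9.7,.11); B2=B.copy(); B2[:3,3]+=[0.02,-.02,.13]
D=pose([.50,-.02,.28],[0.15,-.2,-1],[-.5,1,0])
plan(A,D,26,"a"); plan(D,B2,26,"via"); plan(A,B2,26,"direct")
E
```

```text
a rows 11 travel [-0.539, 0.556, 0.152] rot [0.187, 0.749, -0.211] ang 44.0 trace [[0.49, -0.14, 0.312], [0.496, -0.094, 0.306], [0.499, -0.049, 0.292], [0.5, -0.02, 0.28]]
via rows 17 travel [-0.436, 0.522, -0.107] rot [0.185, 0.374, -0.868] ang 81.9 trace [[0.496, 0.057, 0.277], [0.474, 0.114, 0.265], [0.436, 0.16, 0.25], [0.386, 0.193, 0.235]]
direct rows 24 travel [-0.727, 0.466, 0.042] rot [0.001, 0.613, -0.73] ang 114.4 trace [[0.507, -0.062, 0.346], [0.496, 0.051, 0.332], [0.449, 0.144, 0.285], [0.386, 0.193, 0.235]]
```

>>> {"op": "apply_moves", "data": {
  "travel": [
    [-0.73,0.47,0.04],
    [-0.73,0.47,0.04],
    [-0.73,0.47,0.04],
    [-0.73,0.47,0.04],
    [-0.73,0.47,0.04],
    [-0.73,0.47,0.04],
    [-0.73,0.47,0.04],
    [-0.73,0.47,0.04],
    [-0.73,0.47,0.04],
    [-0.73,0.47,0.04]
  ],
  "delta_rot": [
    [0,0.61,-0.73],
    [0,0.61,-0.73],
    [0,0.61,-0.73],
    [0,0.61,-0.73],
    [0,0.61,-0.73],
    [0,0.61,-0.73],
    [0,0.61,-0.73],
    [0,0.61,-0.73],
    [0,0.61,-0.73],
    [0,0.61,-0.73]
  ],
  "claw": [1,1,1,1,1,1,1,1,1,1]
}}

```text
time_s: 37.15
tool_pos: [0.4562, 0.0077, 0.4942]
tcp_rot: [-0.444, 0.882, -0.098, 0.126]
contact_force: [1.5, -0.2, -0.4]
width: 0.999
grip_force: 0.0
```

>>> {"op": "apply_moves", "data": {
  "travel": [
    [-0.73,0.47,0.04],
    [-0.73,0.47,0.04],
    [-0.73,0.47,0.04],
    [-0.73,0.47,0.04],
    [-0.73,0.47,0.04],
    [-0.73,0.47,0.04],
    [-0.73,0.47,0.04],
    [-0.73,0.47,0.04],
    [-0.73,0.47,0.04],
    [-0.73,0.47,0.04]
  ],
  "delta_rot": [
    [0,0.61,-0.73],
    [0,0.61,-0.73],
    [0,0.61,-0.73],
    [0,0.61,-0.73],
    [0,0.61,-0.73],
    [0,0.61,-0.73],
    [0,0.61,-0.73],
    [0,0.61,-0.73],
    [0,0.61,-0.73],
    [0,0.61,-0.73]
  ],
  "claw": [1,1,1,1,1,1,1,1,1,1]
}}

```text
time_s: 37.98
tool_pos: [0.418, 0.244, 0.4087]
tcp_rot: [-0.654, 0.702, -0.244, -0.143]
contact_force: [0.0, 0.6, -0.1]
width: 1.001
grip_force: 0.0
```

```bash
python3 - <<'E'
from m import *
st();A=cur(); B=lying((.384,.106),9.7,.11); B2=B.copy(); B2[:3,3]+=[0.02,-.02,.13]
plan(A,B2,26,"direct")
E
```

```text
37.98 [0.418  0.244  0.4087] [[-0.105, -0.988, 0.117], [-0.848, 0.027, -0.529], [0.52, -0.155, -0.84]] [ 1.071  0.135 -0.497  0.37  -1.403 -1.293] 1.0011230178873505
direct rows 4 travel [-0.701, 0.453, 0.063] rot [0.0, 0.616, -0.718] ang 18.9 trace [[0.413, 0.179, 0.255], [0.399, 0.187, 0.245], [0.386, 0.193, 0.235]]
```

>>> {"op": "apply_moves", "data": {
  "travel": [
    [-0.7,0.45,0.06],
    [-0.7,0.45,0.06],
    [-0.7,0.45,0.06],
    [-0.7,0.45,0.06],
    [0,0,0],
    [0,0,0],
    [0,0,0],
    [0,0,0],
    [0,0,0],
    [0,0,0]
  ],
  "delta_rot": [
    [0,0.62,-0.72],
    [0,0.62,-0.72],
    [0,0.62,-0.72],
    [0,0.62,-0.72],
    [0,0,-1],
    [0,0,-1],
    [0,0,-1],
    [0,0,-1],
    [0,0,-1],
    [0,0,-1]
  ],
  "claw": [1,1,1,1,1,1,1,1,1,1]
}}

```text
time_s: 38.82
tool_pos: [0.3676, 0.3032, 0.3481]
tcp_rot: [0.837, -0.392, 0.218, 0.314]
contact_force: [-0.5, 0.5, -0.7]
width: 1.002
grip_force: 0.0
```

>>> {"op": "apply_moves", "data": {
  "travel": [
    [0,0,0],
    [0,0,0],
    [0,0,0],
    [0,0,0],
    [0,0,0],
    [0,0,0],
    [0,0,0],
    [0,0,0],
    [0,0,0],
    [0,0,0]
  ],
  "delta_rot": [
    [0,0,-1],
    [0,0,-1],
    [0,0,-1],
    [0,0,-1],
    [0,0,-1],
    [0,0,-1],
    [0,0,-1],
    [0,0,-1],
    [0,0,-1],
    [0,0,-1]
  ],
  "claw": [1,1,1,1,1,1,1,1,1,1]
}}

```text
time_s: 39.65
tool_pos: [0.3677, 0.3031, 0.3482]
tcp_rot: [0.924, -0.002, 0.065, 0.377]
contact_force: [0.5, -0.5, 0.4]
width: 1.002
grip_force: 0.0
```

>>> {"op": "apply_moves", "data": {
  "travel": [
    [0,0,0],
    [0,0,0],
    [0,0,0],
    [0,0,0],
    [0,0,0],
    [0,0,0],
    [0,0,0],
    [0,0,0],
    [0,0,0],
    [0,0,0]
  ],
  "delta_rot": [
    [0,0,-1],
    [0,0,-1],
    [0,0,-1],
    [0,0,-1],
    [0,0,-1],
    [0,0,-1],
    [0,0,-1],
    [0,0,-1],
    [0,0,-1],
    [0,0,-1]
  ],
  "claw": [1,1,1,1,1,1,1,1,1,1]
}}

```text
time_s: 40.48
tool_pos: [0.3677, 0.3031, 0.3482]
tcp_rot: [0.838, 0.389, -0.101, 0.369]
contact_force: [-0.5, 0.1, -0.3]
width: 1.0
grip_force: 0.0
```

>>> {"op": "apply_moves", "data": {
  "travel": [
    [0,0,0],
    [0,0,0],
    [0,0,0],
    [0,0,0],
    [0,0,0],
    [0,0,0],
    [0,0,0],
    [0,0,0],
    [0,0,0],
    [0,0,0]
  ],
  "delta_rot": [
    [0,0,-1],
    [0,0,-1],
    [0,0,-1],
    [0,0,-1],
    [0,0,-1],
    [0,0,-1],
    [0,0,-1],
    [0,0,-1],
    [0,0,-1],
    [0,0,-1]
  ],
  "claw": [1,1,1,1,1,1,1,1,1,1]
}}

```text
time_s: 41.32
tool_pos: [0.3677, 0.3031, 0.3482]
tcp_rot: [0.595, 0.707, -0.247, 0.292]
contact_force: [0.5, 0.2, 0.1]
width: 1.004
grip_force: 0.0
```

```bash
python3 - <<'E'
from m import *
st();A=cur(); B=lying((.384,.106),9.7,.11)@FL; plan(A,B,20); stand()
E
```

```text
41.32 [0.3677 0.3031 0.3482] [[-0.121, 0.986, 0.118], [0.697, 0.17, -0.697], [-0.707, -0.002, -0.708]] [ 1.237  0.272 -0.532  0.348 -1.491  1.915] 1.0035264958387249
 rows 7 travel [0.522, -0.081, 0.36] rot [-0.001, -0.001, 0.003] ang 0.1 trace [[0.381, 0.198, 0.198], [0.375, 0.204, 0.161], [0.369, 0.21, 0.123], [0.366, 0.213, 0.105]]
scene cap 88 [ 0.602 -0.321] 0.191
scene cap 91 [ 0.603 -0.236] 0.192
scene cap 94 [ 0.594 -0.146] 0.191
scene (np.int32(1039), np.float64(0.17), array([ 602., -231.]), array([ 53., 225.]), 4.4)
scene (np.int32(356), np.float64(0.057), array([386., 107.]), array([48., 85.]), 7.8)
side cap 103 [ 0.599 -0.323] 0.188
side cap 107 [ 0.601 -0.237] 0.187
side cap 118 [ 0.593 -0.147] 0.188
side (np.int32(1256), np.float64(0.169), array([ 598., -227.]), array([ 52., 215.]), 2.7)
side (np.int32(165), np.float64(0.052), array([382., 142.]), array([24., 51.]), 66.9)
```

>>> {"op": "apply_moves", "data": {
  "travel": [
    [0.52,-0.08,0.36],
    [0.52,-0.08,0.36],
    [0.52,-0.08,0.36],
    [0.52,-0.08,0.36],
    [0.52,-0.08,0.36],
    [0.52,-0.08,0.36],
    [0.52,-0.08,0.36],
    [0,0,0]
  ],
  "delta_rot": [
    [0,0,0],
    [0,0,0],
    [0,0,0],
    [0,0,0],
    [0,0,0],
    [0,0,0],
    [0,0,0],
    [0,0,0]
  ],
  "claw": [1,1,1,1,1,1,1,1]
}}

```text
time_s: 42.08
tool_pos: [0.3469, 0.3238, 0.2156]
tcp_rot: [0.597, 0.704, -0.247, 0.293]
contact_force: [-0.3, -1.1, 0.2]
width: 1.001
grip_force: 0.0
```

```bash
python3 - <<'E'
from m import *
st();A=cur(); B=lying((.384,.106),9.7,0)@FL; plan(A,B,20)
E
```

```text
42.08 [0.3469 0.3238 0.2156] [[-0.115, 0.986, 0.118], [0.696, 0.165, -0.698], [-0.708, 0.002, -0.706]] [ 1.288  0.457 -0.633  0.332 -1.234  1.783] 1.000522699416367
 rows 6 travel [-0.005, -0.0, 0.604] rot [-0.003, 0.003, -0.008] ang 0.3 trace [[0.37, 0.187, 0.078], [0.374, 0.162, 0.052], [0.377, 0.149, 0.04], [0.379, 0.137, 0.027]]
```

>>> {"op": "apply_moves", "data": {
  "travel": [
    [0,0,0.6],
    [0,0,0.6],
    [0,0,0.6],
    [0,0,0.6],
    [0,0,0.6],
    [0,0,0.6],
    [0,0,0],
    [0,0,0],
    [0,0,0],
    [0,0,0]
  ],
  "delta_rot": [
    [0,0,0],
    [0,0,0],
    [0,0,0],
    [0,0,0],
    [0,0,0],
    [0,0,0],
    [0,0,0],
    [0,0,0],
    [0,0,0],
    [0,0,0]
  ],
  "claw": [1,1,1,1,1,1,0.2,0.2,0.2,0.2]
}}

```text
time_s: 42.92
tool_pos: [0.3608, 0.2505, 0.1427]
tcp_rot: [0.597, 0.706, -0.244, 0.292]
contact_force: [-0.1, 0.6, 0.7]
width: 0.762
grip_force: 0.0
```

>>> {"op": "apply_moves", "data": {
  "travel": [
    [0,0,0],
    [0,0,0],
    [0,0,0],
    [0,0,0],
    [0,0,0],
    [0,0,0],
    [-0.2,0,-0.2],
    [-0.44,0,-0.44],
    [-0.44,0,-0.44],
    [-0.44,0,-0.44]
  ],
  "delta_rot": [
    [0,0,0],
    [0,0,0],
    [0,0,0],
    [0,0,0],
    [0,0,0],
    [0,0,0],
    [0,0,0],
    [0,0,0],
    [0,0,0],
    [0,0,0]
  ],
  "claw": [0.2,0.2,0.2,0.2,0.2,0.2,0.2,0.2,0.2,0.2]
}}

```text
time_s: 43.75
tool_pos: [0.3603, 0.2489, 0.2073]
tcp_rot: [0.597, 0.706, -0.246, 0.292]
contact_force: [0.8, 0.1, -1.7]
width: 0.526
grip_force: 44.9
```

>>> {"op": "apply_moves", "data": {
  "travel": [
    [-0.44,0.2,-0.44],
    [-0.44,0.2,-0.44],
    [-0.44,0.2,-0.44],
    [-0.44,0.2,-0.44],
    [-0.44,0.2,-0.44],
    [-0.44,0.2,-0.44],
    [-0.44,0.2,-0.44],
    [-0.44,0.2,-0.44]
  ],
  "delta_rot": [
    [0,0,0],
    [0,0,0],
    [0,0,0],
    [0,0,0],
    [0,0,0],
    [0,0,0],
    [0,0,0],
    [0,0,0]
  ],
  "claw": [0.2,0.2,0.2,0.2,0.2,0.2,0.2,0.2]
}}

```text
time_s: 44.42
tool_pos: [0.4074, 0.2561, 0.3571]
tcp_rot: [0.597, 0.706, -0.245, 0.292]
contact_force: [-0.0, 0.4, -3.2]
width: 0.526
grip_force: 44.9
```

```bash
python3 - <<'E'
from m import *
st()
E
```

```text
44.42 [0.4074 0.2561 0.3571] [[-0.116, 0.986, 0.118], [0.7, 0.166, -0.695], [-0.705, 0.002, -0.71]] [ 1.123  0.246 -0.568  0.423 -1.449  1.979] 0.5255591334881212
```

>>> {"op": "apply_moves", "data": {
  "travel": [
    [0,0,0],
    [0,0,0],
    [0,0,0],
    [0,0,0],
    [0,0,0],
    [0,0,0],
    [0,0,0],
    [0,0,0],
    [0,0,0],
    [0,0,0]
  ],
  "delta_rot": [
    [0,0,1],
    [0,0,1],
    [0,0,1],
    [0,0,1],
    [0,0,1],
    [0,0,1],
    [0,0,1],
    [0,0,1],
    [0,0,1],
    [0,0,1]
  ],
  "claw": [0.2,0.2,0.2,0.2,0.2,0.2,0.2,0.2,0.2,0.2]
}}

```text
time_s: 45.25
tool_pos: [0.4071, 0.2562, 0.356]
tcp_rot: [0.84, 0.385, -0.098, 0.368]
contact_force: [0.4, 0.8, -2.7]
width: 0.524
grip_force: 44.9
```

>>> {"op": "apply_moves", "data": {
  "travel": [
    [0,0,0],
    [0,0,0],
    [0,0,0],
    [0,0,0],
    [0,0,0],
    [0,0,0],
    [0,0,0],
    [0,0,0],
    [0,0,0],
    [0,0,0]
  ],
  "delta_rot": [
    [0,0,1],
    [0,0,1],
    [0,0,1],
    [0,0,1],
    [0,0,1],
    [0,0,1],
    [0,0,1],
    [0,0,1],
    [0,0,1],
    [0,0,1]
  ],
  "claw": [0.2,0.2,0.2,0.2,0.2,0.2,0.2,0.2,0.2,0.2]
}}

```text
time_s: 46.08
tool_pos: [0.4071, 0.2562, 0.3561]
tcp_rot: [0.924, -0.006, 0.066, 0.375]
contact_force: [0.1, 0.3, -1.1]
width: 0.521
grip_force: 44.9
```

>>> {"op": "apply_moves", "data": {
  "travel": [
    [0,0,0],
    [0,0,0],
    [0,0,0],
    [0,0,0],
    [0,0,0],
    [0,0,0],
    [0,0,0],
    [0,0,0],
    [0,0,0],
    [0,0,0]
  ],
  "delta_rot": [
    [0,0,1],
    [0,0,1],
    [0,0,1],
    [0,0,1],
    [0,0,1],
    [0,0,1],
    [0,0,1],
    [0,0,1],
    [0,0,1],
    [0,0,1]
  ],
  "claw": [0.2,0.2,0.2,0.2,0.2,0.2,0.2,0.2,0.2,0.2]
}}

```text
time_s: 46.92
tool_pos: [0.4071, 0.2562, 0.356]
tcp_rot: [0.835, -0.396, 0.219, 0.312]
contact_force: [0.8, -0.5, -1.3]
width: 0.519
grip_force: 44.9
```

>>> {"op": "apply_moves", "data": {
  "travel": [
    [0,0,0],
    [0,0,0],
    [0,0,0],
    [0,0,0],
    [0,0,0],
    [0,0,0],
    [0,0,0]
  ],
  "delta_rot": [
    [0,0,1],
    [0,0,1],
    [0,0,1],
    [0,0,1],
    [0,0,1],
    [0,0,1],
    [0,0,0]
  ],
  "claw": [0.2,0.2,0.2,0.2,0.2,0.2,0.2]
}}

```text
time_s: 47.5
tool_pos: [0.4071, 0.2562, 0.356]
tcp_rot: [0.704, -0.599, 0.292, 0.245]
contact_force: [0.9, 0.2, -1.3]
width: 0.517
grip_force: 44.9
```

```bash
python3 - <<'E'
from m import *
st(); held()
E=upright(.597,-.058,.30,yaw=-81); plan(cur(),E,25); plan(E,upright(.597,-.058,.153,yaw=-81),25)
E
```

```text
47.5 [0.4071 0.2562 0.356 ] [[0.113, -0.987, 0.118], [-0.7, -0.163, -0.695], [0.705, -0.005, -0.709]] [ 1.124  0.248 -0.57   0.423 -1.447 -1.168] 0.517180693322428
scene held 113 z [0.163 0.22 ] lowbox [[0.427, 0.123, 0.163], [0.454, 0.167, 0.192]] top [[0.443, 0.124, 0.191], [0.455, 0.163, 0.22]] g [0.426 0.146 0.243]
side none
 rows 40 travel [0.189, 0.256, 0.1] rot [-0.001, -0.004, -0.898] ang 179.5 trace [[0.388, 0.053, 0.281], [0.427, -0.026, 0.323], [0.515, -0.066, 0.333], [0.597, -0.058, 0.3]]
 rows 6 travel [0.577, 0.0, 0.577] rot [0.0, 0.0, 0.0] ang 0.0 trace [[0.597, -0.058, 0.251], [0.597, -0.058, 0.202], [0.597, -0.058, 0.177], [0.597, -0.058, 0.153]]
```

```bash
python3 - <<'E'
from m import *
E=upright(.601,-.059,.30,yaw=-100)@FL; E2=E.copy(); E2[:3,3]+=[-.06,.03,.03]
plan(cur(),E2,25); plan(E2,E,25); plan(E,upright(.601,-.059,.153,yaw=-100)@FL,20)
E
```

```text
rows 10 travel [0.623, -0.505, 0.214] rot [-0.278, 0.004, 0.279] ang 19.7 trace [[0.467, 0.098, 0.269], [0.502, 0.046, 0.295], [0.523, 0.009, 0.313], [0.541, -0.029, 0.33]]
 rows 3 travel [-0.085, -0.714, 0.386] rot [-0.0, -0.0, -0.0] ang 0.0 trace [[0.561, -0.039, 0.32], [0.581, -0.049, 0.31], [0.601, -0.059, 0.3]]
 rows 8 travel [-0.433, -0.0, 0.433] rot [-0.0, -0.0, -0.0] ang 0.0 trace [[0.601, -0.059, 0.245], [0.601, -0.059, 0.208], [0.601, -0.059, 0.171], [0.601, -0.059, 0.153]]
```

>>> {"op": "apply_moves", "data": {
  "travel": [
    [0.62,-0.5,0.21],
    [0.62,-0.5,0.21],
    [0.62,-0.5,0.21],
    [0.62,-0.5,0.21],
    [0.62,-0.5,0.21],
    [0.62,-0.5,0.21],
    [0.62,-0.5,0.21],
    [0.62,-0.5,0.21],
    [0.62,-0.5,0.21],
    [0.62,-0.5,0.21]
  ],
  "delta_rot": [
    [-0.28,0,0.28],
    [-0.28,0,0.28],
    [-0.28,0,0.28],
    [-0.28,0,0.28],
    [-0.28,0,0.28],
    [-0.28,0,0.28],
    [-0.28,0,0.28],
    [-0.28,0,0.28],
    [-0.28,0,0.28],
    [-0.28,0,0.28]
  ],
  "claw": [0.2,0.2,0.2,0.2,0.2,0.2,0.2,0.2,0.2,0.2]
}}

```text
time_s: 48.43
tool_pos: [0.5589, 0.0819, 0.443]
tcp_rot: [-0.593, 0.709, -0.244, -0.293]
contact_force: [0.7, 0.4, -2.2]
width: 0.523
grip_force: 44.9
```

>>> {"op": "apply_moves", "data": {
  "travel": [
    [-0.08,-0.71,0.39],
    [-0.08,-0.71,0.39],
    [-0.08,-0.71,0.39],
    [0,0,0]
  ],
  "delta_rot": [
    [0,0,0],
    [0,0,0],
    [0,0,0],
    [0,0,0]
  ],
  "claw": [0.2,0.2,0.2,0.2]
}}

```text
time_s: 48.77
tool_pos: [0.6197, 0.0505, 0.41]
tcp_rot: [-0.593, 0.709, -0.243, -0.294]
contact_force: [-0.5, 0.7, -2.2]
width: 0.523
grip_force: 44.9
```

```bash
python3 - <<'E'
from m import *
st(); held(); plan(cur(),upright(.601,-.059,.153,yaw=-100)@FL,20)
for n in ["scene","side"]:
    p=optics.get_image(n); save(p,"v1"+n,(170,60,240,240),1.6)
a=np.hstack([cv2.imread("pics/v1scene.png"),cv2.imread("pics/v1side.png")]); cv2.imwrite("pics/v1.png",a)
E
```

```text
48.77 [0.6197 0.0505 0.41  ] [[-0.123, -0.984, -0.128], [-0.698, 0.177, -0.694], [0.705, 0.004, -0.709]] [ 0.528  0.382 -0.283  0.566 -1.495 -0.924] 0.5226640027232443
scene held 201 z [0.217 0.273] lowbox [[0.578, -0.079, 0.217], [0.624, -0.038, 0.246]] top [[0.582, -0.064, 0.243], [0.626, -0.036, 0.273]] g [ 0.599 -0.06   0.297]
side held 219 z [0.216 0.27 ] lowbox [[0.57, -0.082, 0.216], [0.619, -0.032, 0.246]] top [[0.573, -0.069, 0.241], [0.602, -0.035, 0.27]] g [ 0.599 -0.06   0.297]
 rows 8 travel [-0.432, -0.011, 0.43] rot [0.006, 0.003, -0.002] ang 0.3 trace [[0.599, -0.059, 0.244], [0.6, -0.059, 0.208], [0.601, -0.059, 0.171], [0.601, -0.059, 0.153]]
```

View pics/v1.png

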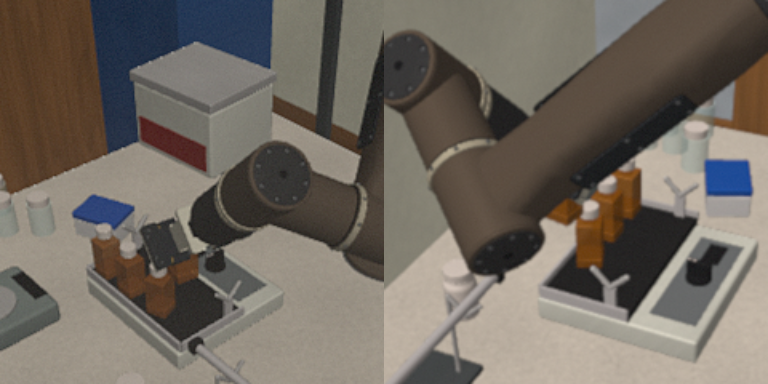

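Three bottles stand in a row. The fourth hangs upright at left-view (183,265), clear of the rest and the bar. Descending.

>>> {"op": "apply_moves", "data": {
  "travel": [
    [-0.43,-0.01,0.43],
    [-0.43,-0.01,0.43],
    [-0.43,-0.01,0.43],
    [-0.43,-0.01,0.43],
    [-0.43,-0.01,0.43]
  ],
  "delta_rot": [
    [0.01,0,0],
    [0.01,0,0],
    [0.01,0,0],
    [0.01,0,0],
    [0.01,0,0]
  ],
  "claw": [0.2,0.2,0.2,0.2,0.2]
}}

```text
time_s: 49.38
tool_pos: [0.6193, 0.0532, 0.3219]
tcp_rot: [-0.594, 0.709, -0.247, -0.29]
contact_force: [0.4, 0.2, -2.8]
width: 0.52
grip_force: 44.9
```

>>> {"op": "apply_moves", "data": {
  "travel": [
    [-0.43,-0.01,0.43],
    [-0.43,-0.01,0.43],
    [-0.25,-0.01,0.25],
    [0,0,0]
  ],
  "delta_rot": [
    [0,0,0],
    [0,0,0],
    [0,0,0],
    [0,0,0]
  ],
  "claw": [0.2,0.2,0.2,0.2]
}}

```text
time_s: 49.72
tool_pos: [0.6202, 0.0527, 0.2731]
tcp_rot: [-0.594, 0.708, -0.246, -0.292]
contact_force: [-0.9, 0.6, -2.7]
width: 0.523
grip_force: 44.9
```

>>> {"op": "apply_moves", "data": {
  "travel": [
    [-0.04,0,0.04],
    [-0.04,0,0.04],
    [0,0,0]
  ],
  "delta_rot": [
    [0,0,0],
    [0,0,0],
    [0,0,0]
  ],
  "claw": [0.2,0.2,0.2]
}}

```text
time_s: 49.97
tool_pos: [0.6211, 0.0526, 0.2721]
tcp_rot: [-0.594, 0.709, -0.247, -0.29]
contact_force: [-0.9, -0.0, -0.9]
width: 0.523
grip_force: 44.9
```

```bash
python3 - <<'E'
from m import *
st(); held(); plan(cur(),upright(.601,-.059,.153,yaw=-100)@FL,20)
E
```

```text
49.97 [0.6211 0.0526 0.2721] [[-0.127, -0.985, -0.118], [-0.699, 0.174, -0.694], [0.704, -0.006, -0.71]] [ 0.525  0.508 -0.433  0.605 -1.257 -1.083] 0.5227796412831243
scene held 219 z [0.072 0.242] lowbox [[0.585, -0.069, 0.072], [0.629, -0.034, 0.101]] top [[0.633, -0.045, 0.236], [0.655, -0.041, 0.242]] g [ 0.602 -0.058  0.159]
side held 73 z [0.068 0.109] lowbox [[0.576, -0.128, 0.068], [0.593, -0.035, 0.098]] top [[0.566, -0.134, 0.079], [0.593, -0.035, 0.109]] g [ 0.602 -0.058  0.159]
 rows 1 travel [-0.136, 0.016, 0.177] rot [-0.044, 0.052, -0.05] ang 0.4 trace [[0.601, -0.059, 0.153]]
```

>>> {"op": "apply_moves", "data": {
  "travel": [
    [-0.04,0,0.04],
    [0,0,0],
    [0,0,0]
  ],
  "delta_rot": [
    [0,0,0],
    [0,0,0],
    [0,0,0]
  ],
  "claw": [0.2,0.2,0.2]
}}

```text
time_s: 50.32
tool_pos: [0.6209, 0.0523, 0.2696]
tcp_rot: [-0.593, 0.709, -0.246, -0.29]
contact_force: [0.3, 0.2, -2.7]
width: 0.52
grip_force: 44.9
```

>>> {"op": "apply_moves", "data": {
  "travel": [
    [-0.04,0,0.04],
    [0,0,0],
    [0,0,0]
  ],
  "delta_rot": [
    [0,0,0],
    [0,0,0],
    [0,0,0]
  ],
  "claw": [0.2,0.2,0.2]
}}

```text
time_s: 50.57
tool_pos: [0.6209, 0.0524, 0.2676]
tcp_rot: [-0.593, 0.709, -0.246, -0.291]
contact_force: [-0.7, -0.5, -2.1]
width: 0.519
grip_force: 44.9
```

>>> {"op": "apply_moves", "data": {
  "travel": [
    [-0.03,0,0.03],
    [0,0,0],
    [0,0,0]
  ],
  "delta_rot": [
    [0,0,0],
    [0,0,0],
    [0,0,0]
  ],
  "claw": [0.2,0.2,0.2]
}}

```text
time_s: 50.82
tool_pos: [0.6211, 0.0524, 0.2666]
tcp_rot: [-0.593, 0.709, -0.247, -0.29]
contact_force: [0.6, -0.2, -1.1]
width: 0.522
grip_force: 44.9
```

>>> {"op": "apply_moves", "data": {
  "travel": [
    [-0.03,0,0.03],
    [0,0,0],
    [0,0,0]
  ],
  "delta_rot": [
    [0,0,0],
    [0,0,0],
    [0,0,0]
  ],
  "claw": [0.2,0.2,0.2]
}}

```text
time_s: 51.07
tool_pos: [0.6211, 0.0526, 0.2663]
tcp_rot: [-0.593, 0.709, -0.247, -0.291]
contact_force: [-2.4, 3.3, 6.4]
width: 0.52
grip_force: 44.9
```

>>> {"op": "apply_moves", "data": {
  "travel": [
    [-0.03,0,0.03],
    [0,0,0],
    [0,0,0]
  ],
  "delta_rot": [
    [0,0,0],
    [0,0,0],
    [0,0,0]
  ],
  "claw": [0.2,0.2,0.2]
}}

```text
time_s: 51.32
tool_pos: [0.6211, 0.0528, 0.2661]
tcp_rot: [-0.593, 0.709, -0.248, -0.291]
contact_force: [-3.4, 5.3, 13.8]
width: 0.518
grip_force: 44.9
```

>>> {"op": "apply_moves", "data": {
  "travel": [
    [-0.03,0,0.03],
    [0,0,0],
    [0,0,0]
  ],
  "delta_rot": [
    [0,0,0],
    [0,0,0],
    [0,0,0]
  ],
  "claw": [0.2,0.2,0.2]
}}

```text
time_s: 51.57
tool_pos: [0.6214, 0.0529, 0.2657]
tcp_rot: [-0.593, 0.708, -0.248, -0.291]
contact_force: [-3.8, 5.4, 17.0]
width: 0.522
grip_force: 45.0
```

>>> {"op": "apply_moves", "data": {
  "travel": [
    [0.05,0,-0.05],
    [0,0,0],
    [0,0,0]
  ],
  "delta_rot": [
    [0,0,0],
    [0,0,0],
    [0,0,0]
  ],
  "claw": [0.2,0.2,0.2]
}}

```text
time_s: 51.82
tool_pos: [0.6212, 0.0527, 0.2661]
tcp_rot: [-0.593, 0.709, -0.247, -0.29]
contact_force: [-1.8, 2.7, 8.6]
width: 0.52
grip_force: 45.0
```

```bash
python3 - <<'E'
from m import *
p=optics.get_image("scene"); save(p,"w1",(200,160,160,140),5)
p=optics.get_image("wrist"); save(p,"w2")
held()
E
```

```text
scene held 226 z [0.074 0.233] lowbox [[0.584, -0.067, 0.074], [0.628, -0.036, 0.104]] top [[0.649, -0.045, 0.233], [0.649, -0.045, 0.233]] g [ 0.602 -0.058  0.153]
side held 57 z [0.071 0.103] lowbox [[0.569, -0.134, 0.071], [0.589, -0.038, 0.099]] top [[0.565, -0.134, 0.074], [0.589, -0.038, 0.103]] g [ 0.602 -0.058  0.153]
```

View pics/w1.png

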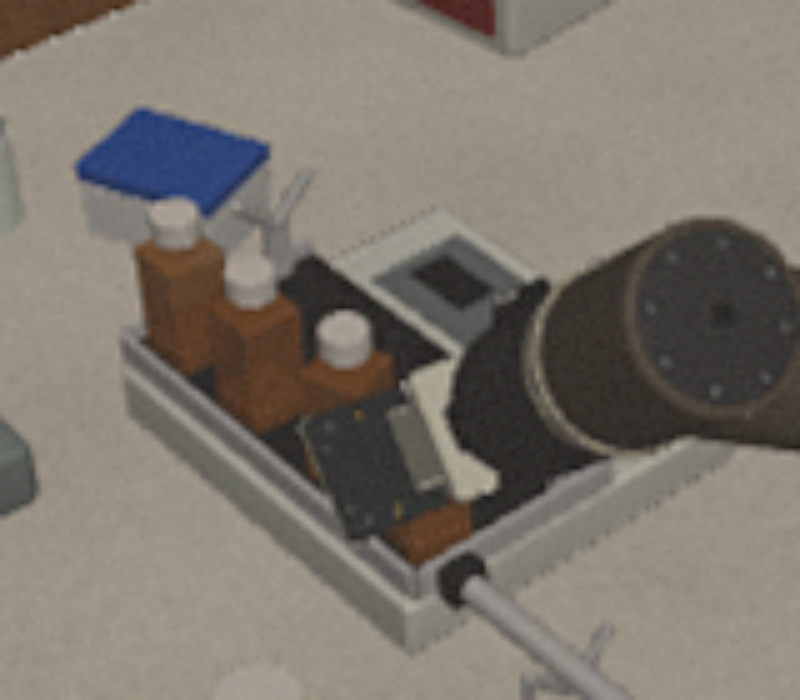

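The fourth bottle's base (430,555) is inside the platform's lip at the back-left corner. Ease off slightly and release.

>>> {"op": "apply_moves", "data": {
  "travel": [
    [0.03,0,-0.03],
    [0,0,0],
    [0,0,0],
    [0,0,0],
    [0,0,0]
  ],
  "delta_rot": [
    [0,0,0],
    [0,0,0],
    [0,0,0],
    [0,0,0],
    [0,0,0]
  ],
  "claw": [0.2,0.62,0.62,0.62,0.62]
}}

```text
time_s: 52.43
tool_pos: [0.6209, 0.0522, 0.2658]
tcp_rot: [-0.593, 0.709, -0.246, -0.291]
contact_force: [0.2, 0.6, -0.2]
width: 0.618
grip_force: 0.0
```

>>> {"op": "apply_moves", "data": {
  "travel": [
    [0,0,-0.3],
    [0,0,-0.6],
    [0,0,-0.8],
    [0,0,-0.8],
    [0,0,-0.8],
    [0,0,0]
  ],
  "delta_rot": [
    [0,0,0],
    [0,0,0],
    [0,0,0],
    [0,0,0],
    [0,0,0],
    [0,0,0]
  ],
  "claw": [0.62,0.62,0.62,0.62,0.62,0.62]
}}

```text
time_s: 52.93
tool_pos: [0.6343, 0.1245, 0.3402]
tcp_rot: [-0.594, 0.709, -0.248, -0.287]
contact_force: [1.2, 0.3, 0.6]
width: 0.621
grip_force: 0.0
```

```bash
python3 - <<'E'
from m import *
st(); stand()
E
```

```text
52.93 [0.6343 0.1245 0.3402] [[-0.128, -0.985, -0.113], [-0.7, 0.171, -0.693], [0.702, -0.01, -0.712]] [ 0.617  0.491 -0.262  0.528 -1.443 -1.034] 0.6209993967929421
scene cap 88 [ 0.601 -0.322] 0.19
scene cap 91 [ 0.602 -0.236] 0.191
scene cap 93 [ 0.594 -0.145] 0.192
scene (np.int32(952), np.float64(0.171), array([ 604., -232.]), array([ 51., 221.]), 4.5)
scene (np.int32(110), np.float64(0.112), array([611., -48.]), array([23., 51.]), 48.3)
side (np.int32(1304), np.float64(0.164), array([ 576., -125.]), array([181.,  23.]), 84.3)
```

```bash
python3 - <<'E'
from m import *
f=np.radians(25); tz=np.array([np.sin(f),0,-np.cos(f)])
A=cur(); U=A.copy(); U[:3,3]+=[-.02,.05,.10]; plan(A,U,25,"up")
B=pose(np.array([.668,.238,.158])-.12*tz,tz,[-1,0,0]); plan(U,B,25,"b")
E
```

```text
up rows 5 travel [0.253, 0.185, -0.689] rot [0.0, -0.0, 0.0] ang 0.0 trace [[0.606, 0.032, 0.264], [0.602, 0.042, 0.284], [0.598, 0.052, 0.304], [0.594, 0.062, 0.324]]
b rows 11 travel [-0.191, 0.211, -0.042] rot [0.495, -0.838, 0.006] ang 53.5 trace [[0.603, 0.104, 0.294], [0.611, 0.152, 0.275], [0.616, 0.203, 0.266], [0.617, 0.238, 0.267]]
```

>>> {"op": "apply_moves", "data": {
  "travel": [
    [0.25,0.18,-0.69],
    [0.25,0.18,-0.69],
    [0.25,0.18,-0.69],
    [0.25,0.18,-0.69],
    [0.25,0.18,-0.69]
  ],
  "delta_rot": [
    [0,0,0],
    [0,0,0],
    [0,0,0],
    [0,0,0],
    [0,0,0]
  ],
  "claw": [0.8,0.8,0.8,0.8,0.8]
}}

```text
time_s: 53.45
tool_pos: [0.6133, 0.1712, 0.4361]
tcp_rot: [-0.593, 0.709, -0.246, -0.292]
contact_force: [0.6, 0.3, 0.2]
width: 0.8
grip_force: 0.0
```

>>> {"op": "apply_moves", "data": {
  "travel": [
    [-0.19,0.21,-0.04],
    [-0.19,0.21,-0.04],
    [-0.19,0.21,-0.04],
    [-0.19,0.21,-0.04],
    [-0.19,0.21,-0.04],
    [-0.19,0.21,-0.04],
    [-0.19,0.21,-0.04],
    [-0.19,0.21,-0.04],
    [-0.19,0.21,-0.04]
  ],
  "delta_rot": [
    [0.5,-0.84,0],
    [0.5,-0.84,0],
    [0.5,-0.84,0],
    [0.5,-0.84,0],
    [0.5,-0.84,0],
    [0.5,-0.84,0],
    [0.5,-0.84,0],
    [0.5,-0.84,0],
    [0.5,-0.84,0]
  ],
  "claw": [1,1,1,1,1,1,1,1,1]
}}

```text
time_s: 54.2
tool_pos: [0.5627, 0.2247, 0.4123]
tcp_rot: [-0.685, 0.704, -0.173, 0.074]
contact_force: [0.4, 0.4, -0.3]
width: 1.0
grip_force: 0.0
```

```bash
python3 - <<'E'
from m import *
st(); stand()
f=np.radians(25); tz=np.array([np.sin(f),0,-np.cos(f)])
B=pose(np.array([.668,.238,.158])-.10*tz,tz,[-1,0,0]); plan(cur(),B,25,"b")
p=optics.get_image("wrist"); save(p,"wr"); w=pts(p); m=(w[...,2]>.15)&(w[...,2]<.19)&(abs(w[...,1]-.24)<.2)&(abs(w[...,0]-.67)<.04); q=w[m]; print(len(q))
if len(q)>50:
    l=cv2.fitLine(q[:,:2].astype(np.float32),cv2.DIST_HUBER,0,.001,.001).ravel(); print(l, l[2]+(.238-l[3])*l[0]/l[1], q.min(0),q.max(0))
E
```

```text
54.2 [0.5627 0.2247 0.4123] [[-0.05, -0.939, 0.34], [-0.99, 0.001, -0.142], [0.133, -0.344, -0.93]] [ 0.787  0.165 -0.442  0.463 -0.87  -1.098] 0.9998942073434077
scene cap 87 [ 0.601 -0.323] 0.191
scene cap 93 [ 0.602 -0.236] 0.191
scene cap 96 [ 0.595 -0.144] 0.191
scene cap 100 [ 0.603 -0.063] 0.192
scene (np.int32(1385), np.float64(0.17), array([ 598., -187.]), array([303.,  57.]), 89.9)
side cap 20 [ 0.605 -0.048] 0.18
side (np.int32(517), np.float64(0.17), array([602., -47.]), array([18., 39.]), 73.8)
b rows 2 travel [-0.266, 0.173, 0.262] rot [0.492, -0.823, 0.029] ang 9.6 trace [[0.621, 0.219, 0.256], [0.626, 0.238, 0.249]]
8119
[0.00251527 0.99999684 0.6658013  0.15005195] 0.6660225 [0.63711973 0.04524778 0.15003814] [0.70213857 0.30645862 0.17487588]
```

>>> {"op": "apply_moves", "data": {
  "travel": [
    [-0.27,0.17,0.26],
    [-0.27,0.17,0.26],
    [0,0,0]
  ],
  "delta_rot": [
    [0.49,-0.82,0.03],
    [0.49,-0.82,0.03],
    [0,0,0]
  ],
  "claw": [1,1,1]
}}

```text
time_s: 54.6
tool_pos: [0.5595, 0.2387, 0.3908]
tcp_rot: [-0.69, 0.691, -0.153, 0.151]
contact_force: [-0.6, -0.5, -0.5]
width: 0.998
grip_force: 0.0
```

```bash
python3 - <<'E'
from m import *
f=np.radians(25); tz=np.array([np.sin(f),0,-np.cos(f)])
B=pose(np.array([.667,.238,.158]),tz,[-1,-.008,0]); plan(cur(),B,20,"b")
p=optics.get_image("wrist"); w=pts(p); m=(w[...,2]>.155)&(w[...,2]<.19)&(abs(w[...,1]-.235)<.06)&(abs(w[...,0]-.67)<.03); q=w[m]; print(len(q))
l=cv2.fitLine(q[:,:2].astype(np.float32),cv2.DIST_HUBER,0,.001,.001).ravel(); print(l, l[2]+(.238-l[3])*l[0]/l[1], q.min(0),q.max(0))
E
```

```text
b rows 5 travel [0.003, 0.006, 0.65] rot [0.005, -0.007, -0.019] ang 0.5 trace [[0.643, 0.238, 0.211], [0.651, 0.238, 0.193], [0.659, 0.238, 0.176], [0.667, 0.238, 0.158]]
3938
[5.8753882e-04 9.9999982e-01 6.6680527e-01 2.3450631e-01] 0.6668073 [0.66004265 0.17500137 0.1550241 ] [0.67843333 0.29478174 0.16845952]
```

>>> {"op": "apply_moves", "data": {
  "travel": [
    [0,0,0.65],
    [0,0,0.65],
    [0,0,0.65],
    [0,0,0.65],
    [0,0,0.65],
    [0,0,0],
    [0,0,0],
    [0,0,0],
    [0,0,0],
    [0,0,0]
  ],
  "delta_rot": [
    [0,0,-0.02],
    [0,0,-0.02],
    [0,0,-0.02],
    [0,0,-0.02],
    [0,0,-0.02],
    [0,0,0],
    [0,0,0],
    [0,0,0],
    [0,0,0],
    [0,0,0]
  ],
  "claw": [1,1,1,1,1,0,0,0,0,0]
}}

```text
time_s: 55.48
tool_pos: [0.6014, 0.2396, 0.3065]
tcp_rot: [0.693, -0.687, 0.155, -0.152]
contact_force: [0.4, 0.3, -0.2]
width: 0.683
grip_force: 0.0
```

>>> {"op": "apply_moves", "data": {
  "travel": [
    [0,0,0],
    [0,0,0],
    [0,0,0],
    [0,0,0],
    [0,0,0],
    [0,0,0],
    [0,0,0],
    [0,0,0],
    [0,0,0]
  ],
  "delta_rot": [
    [0,0,0],
    [0,0,0],
    [0,0,0],
    [0,0,0],
    [0,0,0],
    [0,0,0],
    [0,0,0],
    [0,0,0],
    [0,0,0]
  ],
  "claw": [0,0,0,0,0,0,0,0,0]
}}

```text
time_s: 56.23
tool_pos: [0.6008, 0.2392, 0.3046]
tcp_rot: [0.693, -0.687, 0.154, -0.151]
contact_force: [-6.5, 0.1, 1.9]
width: 0.191
grip_force: 45.0
```

```bash
python3 - <<'E'
from m import *
st()
A=cur(); U=A.copy(); U[2,3]+=.12; plan(A,U,15,"up")
V=U.copy(); V[:3,3]=A[:3,3]+[-.165,-.431,.12]; plan(U,V,25,"across")
print(telemetry.get_obs()["grip_force"],A[:3,3]+.159*A[:3,2])
E
```

```text
56.23 [0.6008 0.2392 0.3046] [[0.007, -0.907, 0.422], [-1.0, -0.009, -0.002], [0.006, -0.422, -0.907]] [ 0.684  0.282 -0.64   0.75  -0.404 -1.336] 0.1910416265815843
up rows 8 travel [0.003, -0.211, -0.453] rot [-0.0, -0.0, -0.0] ang 0.0 trace [[0.668, 0.239, 0.205], [0.668, 0.239, 0.235], [0.668, 0.239, 0.265], [0.668, 0.239, 0.28]]
across rows 19 travel [0.754, 0.269, -0.12] rot [-0.0, -0.0, -0.0] ang 0.0 trace [[0.624, 0.125, 0.28], [0.581, 0.012, 0.28], [0.538, -0.101, 0.28], [0.503, -0.192, 0.28]]
45.011839270591736 [0.66785496 0.23888782 0.16048567]
```

>>> {"op": "apply_moves", "data": {
  "travel": [
    [0,-0.1,-0.23],
    [0,-0.21,-0.45],
    [0,-0.21,-0.45],
    [0,-0.21,-0.45],
    [0,-0.21,-0.45],
    [0,-0.21,-0.45],
    [0,-0.21,-0.45],
    [0,-0.21,-0.45]
  ],
  "delta_rot": [
    [0,0,0],
    [0,0,0],
    [0,0,0],
    [0,0,0],
    [0,0,0],
    [0,0,0],
    [0,0,0],
    [0,0,0]
  ],
  "claw": [0,0,0,0,0,0,0,0]
}}

```text
time_s: 56.9
tool_pos: [0.6008, 0.2397, 0.4165]
tcp_rot: [0.693, -0.688, 0.154, -0.151]
contact_force: [0.3, 0.8, -3.3]
width: 0.189
grip_force: 45.0
```

>>> {"op": "apply_moves", "data": {
  "travel": [
    [0.75,0.27,-0.12],
    [0.75,0.27,-0.12],
    [0.75,0.27,-0.12],
    [0.75,0.27,-0.12],
    [0.75,0.27,-0.12],
    [0.75,0.27,-0.12],
    [0.75,0.27,-0.12],
    [0.75,0.27,-0.12],
    [0.75,0.27,-0.12],
    [0,0,0]
  ],
  "delta_rot": [
    [0,0,0],
    [0,0,0],
    [0,0,0],
    [0,0,0],
    [0,0,0],
    [0,0,0],
    [0,0,0],
    [0,0,0],
    [0,0,0],
    [0,0,0]
  ],
  "claw": [0,0,0,0,0,0,0,0,0,0]
}}

```text
time_s: 57.73
tool_pos: [0.5205, 0.0337, 0.4155]
tcp_rot: [0.692, -0.689, 0.154, -0.15]
contact_force: [0.3, 0.4, -3.3]
width: 0.193
grip_force: 45.0
```

```bash
cat >> m.py <<'E'
def bar():
    T=cur(); g=T[:3,3]+.159*T[:3,2]
    for n in ["scene","side"]:
        p=optics.get_image(n); w=pts(p); hsv=cv2.cvtColor(p["img"],cv2.COLOR_RGB2HSV).astype(int); d=w-g
        m=(abs(d[...,0])<.03)&(abs(d[...,2])<.022)&(abs(d[...,1])<.25)&(hsv[...,2]<75)&(abs(d[...,1])>.14)
        k,l,s,c=cv2.connectedComponentsWithStats(m.astype(np.uint8))
        for i in range(1,k):
            if s[i,4]>8: q=w[l==i]; print(n,"end",s[i,4],np.round(q.mean(0),3),np.round(q.max(0),3),np.round(q.min(0),3))
    print("g",np.round(g,3))
E
python3 - <<'E'
from m import *
st(); bar()
f=np.radians(25); tz=np.array([np.sin(f),0,-np.cos(f)])
B=pose(np.array([.502,-.193,.28]),tz,[-1,-.009,0]); plan(cur(),B,25,"b")
E
```

```text
57.73 [0.5205 0.0337 0.4155] [[0.004, -0.908, 0.42], [-1.0, -0.006, -0.003], [0.006, -0.42, -0.908]] [ 0.501 -0.038 -0.63   0.357 -0.626 -0.749] 0.19266498013663164
scene end 47 [ 0.592 -0.147  0.279] [ 0.602 -0.14   0.29 ] [ 0.575 -0.156  0.26 ]
scene end 88 [0.592 0.22  0.276] [0.603 0.227 0.288] [0.575 0.21  0.26 ]
side end 31 [ 0.577 -0.146  0.269] [ 0.585 -0.134  0.279] [ 0.574 -0.158  0.257]
side end 141 [0.586 0.221 0.273] [0.603 0.228 0.284] [0.575 0.204 0.255]
g [0.587 0.033 0.271]
b rows 10 travel [0.761, 0.26, -0.146] rot [0.001, -0.003, -0.003] ang 0.2 trace [[0.563, -0.033, 0.274], [0.537, -0.102, 0.277], [0.519, -0.147, 0.278], [0.502, -0.193, 0.28]]
```

>>> {"op": "apply_moves", "data": {
  "travel": [
    [0.76,0.26,-0.14],
    [0.76,0.26,-0.14],
    [0.76,0.26,-0.14],
    [0.76,0.26,-0.14],
    [0.76,0.26,-0.14],
    [0.76,0.26,-0.14],
    [0.76,0.26,-0.14],
    [0.76,0.26,-0.14],
    [0.76,0.26,-0.14],
    [0.76,0.26,-0.14]
  ],
  "delta_rot": [
    [0,0,0],
    [0,0,0],
    [0,0,0],
    [0,0,0],
    [0,0,0],
    [0,0,0],
    [0,0,0],
    [0,0,0],
    [0,0,0],
    [0,0,0]
  ],
  "claw": [0,0,0,0,0,0,0,0,0,0]
}}

```text
time_s: 58.67
tool_pos: [0.4359, -0.1922, 0.4226]
tcp_rot: [0.694, -0.687, 0.154, -0.151]
contact_force: [0.6, -0.8, -1.9]
width: 0.195
grip_force: 45.0
```

>>> {"op": "apply_moves", "data": {
  "travel": [
    [0,0,0],
    [0,0,0]
  ],
  "delta_rot": [
    [0,0,0],
    [0,0,0]
  ],
  "claw": [0,0]
}}

```text
time_s: 58.83
tool_pos: [0.4362, -0.1925, 0.4226]
tcp_rot: [0.693, -0.688, 0.154, -0.151]
contact_force: [-0.5, -0.2, -2.6]
width: 0.195
grip_force: 45.0
```

```bash
python3 - <<'E'
from m import *
st(); bar(); stand()
f=np.radians(25); tz=np.array([np.sin(f),0,-np.cos(f)])
A=cur();B=pose(np.array([.502,-.196,.165]),tz,[-1,-.009,0]); plan(A,B,15,"b")
for n in ["scene","side"]:
    p=optics.get_image(n); w=pts(p); x,y,z=[w[...,i] for i in range(3)]; V=(p["img"].max(-1).astype(int)>90)&(z>.1)&(z<.165)&(x>.45)&(x<.56)
    for s in (-.350,-.036):
        q=w[V&(abs(y-s)<.014)]; print(n,s,len(q),q.min(0).round(3) if len(q) else 0,q.max(0).round(3) if len(q) else 0)
E
```

```text
58.83 [ 0.4362 -0.1925  0.4226] [[0.005, -0.907, 0.422], [-1.0, -0.007, -0.003], [0.005, -0.422, -0.907]] [-0.    -0.116 -0.546  0.004 -0.706  0.004] 0.19480522591878452
scene end 36 [ 0.509 -0.372  0.286] [ 0.519 -0.366  0.299] [ 0.492 -0.383  0.265]
scene end 70 [ 0.508 -0.005  0.283] [0.52  0.001 0.295] [ 0.493 -0.016  0.266]
side end 24 [ 0.493 -0.372  0.277] [ 0.5   -0.364  0.29 ] [ 0.488 -0.378  0.265]
side end 122 [ 0.501 -0.004  0.279] [0.515 0.005 0.291] [ 0.49  -0.029  0.263]
g [ 0.503 -0.193  0.278]
scene cap 87 [ 0.602 -0.322] 0.19
scene cap 91 [ 0.602 -0.236] 0.191
scene cap 93 [ 0.594 -0.146] 0.192
scene cap 99 [ 0.604 -0.062] 0.191
scene (np.int32(1386), np.float64(0.17), array([ 598., -190.]), array([305.,  59.]), 89.9)
side cap 84 [ 0.602 -0.322] 0.188
side cap 102 [ 0.601 -0.238] 0.187
side cap 94 [ 0.595 -0.146] 0.189
side cap 121 [ 0.6   -0.063] 0.188
side (np.int32(1414), np.float64(0.167), array([598., -90.]), array([114.,  54.]), 81.9)
b rows 8 travel [0.018, 0.206, 0.425] rot [0.001, -0.002, 0.0] ang 0.1 trace [[0.503, -0.193, 0.236], [0.503, -0.194, 0.208], [0.502, -0.195, 0.179], [0.502, -0.196, 0.165]]
scene -0.35 82 [ 0.466 -0.362  0.1  ] [ 0.539 -0.343  0.155]
scene -0.036 86 [ 0.469 -0.044  0.101] [ 0.539 -0.029  0.155]
side -0.35 121 [ 0.467 -0.364  0.101] [ 0.535 -0.341  0.154]
side -0.036 146 [ 0.469 -0.046  0.101] [ 0.538 -0.029  0.151]
```

>>> {"op": "apply_moves", "data": {
  "travel": [
    [0.02,0.21,0.42],
    [0.02,0.21,0.42],
    [0.02,0.21,0.42],
    [0.02,0.21,0.42],
    [0.02,0.21,0.42],
    [0.02,0.21,0.42],
    [0.02,0.21,0.42],
    [0.02,0.21,0.42],
    [0,0,0]
  ],
  "delta_rot": [
    [0,0,0],
    [0,0,0],
    [0,0,0],
    [0,0,0],
    [0,0,0],
    [0,0,0],
    [0,0,0],
    [0,0,0],
    [0,0,0]
  ],
  "claw": [0,0,0,0,0,0,0,0,0]
}}

```text
time_s: 59.88
tool_pos: [0.4322, -0.1966, 0.3075]
tcp_rot: [0.694, -0.688, 0.152, -0.15]
contact_force: [0.3, -0.0, -1.8]
width: 0.193
grip_force: 45.0
```

>>> {"op": "apply_moves", "data": {
  "travel": [
    [0,0.08,0.18],
    [0,0.08,0.18],
    [0,0.08,0.18],
    [0,0,0]
  ],
  "delta_rot": [
    [0,0,0],
    [0,0,0],
    [0,0,0],
    [0,0,0]
  ],
  "claw": [0,0,0,0]
}}

```text
time_s: 60.22
tool_pos: [0.4332, -0.1972, 0.2917]
tcp_rot: [0.693, -0.687, 0.154, -0.151]
contact_force: [-0.3, 0.7, -2.7]
width: 0.194
grip_force: 45.0
```

```bash
python3 - <<'E'
from m import *
st(); bar()
E
```

```text
60.22 [ 0.4332 -0.1972  0.2917] [[0.007, -0.907, 0.421], [-1.0, -0.009, -0.002], [0.005, -0.421, -0.907]] [-0.014  0.038 -0.739 -0.012 -0.358  0.033] 0.1943442966870518
scene end 36 [ 0.506 -0.378  0.155] [ 0.515 -0.369  0.167] [ 0.491 -0.391  0.136]
scene end 66 [ 0.503 -0.01   0.152] [ 0.515 -0.003  0.166] [ 0.486 -0.022  0.137]
side end 111 [ 0.498 -0.01   0.149] [ 0.513 -0.001  0.163] [ 0.485 -0.043  0.133]
g [ 0.5   -0.197  0.147]
```

>>> {"op": "apply_moves", "data": {
  "travel": [
    [0,0.04,0.1],
    [0,0.04,0.1],
    [0,0,0]
  ],
  "delta_rot": [
    [0,0,0],
    [0,0,0],
    [0,0,0]
  ],
  "claw": [0,0,0]
}}

```text
time_s: 60.57
tool_pos: [0.4335, -0.1974, 0.2855]
tcp_rot: [0.693, -0.688, 0.154, -0.151]
contact_force: [-0.7, -0.3, -2.7]
width: 0.192
grip_force: 45.0
```

>>> {"op": "apply_moves", "data": {
  "travel": [
    [0,0.03,0.07],
    [0,0.03,0.07],
    [0,0,0]
  ],
  "delta_rot": [
    [0,0,0],
    [0,0,0],
    [0,0,0]
  ],
  "claw": [0,0,0]
}}

```text
time_s: 60.82
tool_pos: [0.4345, -0.1974, 0.2817]
tcp_rot: [0.693, -0.687, 0.155, -0.152]
contact_force: [1.8, 0.5, -1.5]
width: 0.193
grip_force: 45.0
```

>>> {"op": "apply_moves", "data": {
  "travel": [
    [0,0.02,0.04],
    [0,0.02,0.04],
    [0,0,0]
  ],
  "delta_rot": [
    [0,0,0],
    [0,0,0],
    [0,0,0]
  ],
  "claw": [0,0,0]
}}

```text
time_s: 61.07
tool_pos: [0.4349, -0.1974, 0.2803]
tcp_rot: [0.693, -0.687, 0.156, -0.153]
contact_force: [-2.4, 1.8, 10.0]
width: 0.192
grip_force: 45.0
```

>>> {"op": "apply_moves", "data": {
  "travel": [
    [0,-0.02,-0.04],
    [0,0,0],
    [0,0,0],
    [0,0,0],
    [0,0,0],
    [0,0,0],
    [0,0,0]
  ],
  "delta_rot": [
    [0,0,0],
    [0,0,0],
    [0,0,0],
    [0,0,0],
    [0,0,0],
    [0,0,0],
    [0,0,0]
  ],
  "claw": [0,0.5,0.5,0.5,0.5,0.5,0.5]
}}

```text
time_s: 61.65
tool_pos: [0.4336, -0.1974, 0.2798]
tcp_rot: [0.693, -0.687, 0.154, -0.151]
contact_force: [0.2, 1.1, 1.3]
width: 0.494
grip_force: 0.0
```

>>> {"op": "apply_moves", "data": {
  "travel": [
    [0,0,-0.3],
    [0,0,-0.6],
    [0,0,-0.8],
    [0,0,-0.8],
    [0,0,-0.8],
    [0,0,-0.5],
    [0,0,0]
  ],
  "delta_rot": [
    [0,0,0],
    [0,0,0],
    [0,0,0],
    [0,0,0],
    [0,0,0],
    [0,0,0],
    [0,0,0]
  ],
  "claw": [0.5,0.5,0.5,0.5,0.5,0.5,0.5]
}}

```text
time_s: 62.23
tool_pos: [0.3849, -0.1973, 0.3873]
tcp_rot: [0.693, -0.687, 0.157, -0.153]
contact_force: [0.4, 0.3, 0.4]
width: 0.498
grip_force: 0.0
```

```bash
python3 - <<'E'
from m import *
st(); stand()
for n in ["scene","side"]:
    p=optics.get_image(n); w=pts(p); x,y,z=[w[...,i] for i in range(3)]; v=p["img"].max(-1).astype(int)
    for a,b in ((-.40,-.366),(-.02,.02)):
        q=w[(v<75)&(y>a)&(y<b)&(z>.11)&(z<.16)&(x>.45)&(x<.56)]
        if len(q): print(n,"end",len(q),q.mean(0).round(3),q.min(0).round(3),q.max(0).round(3))
    m=(y>-.34)&(y<-.05)&(z>.125)&(z<.16)&(x>.47)&(x<.53); q=w[m]; print("bar",len(q),np.median(q,0).round(3))
    m=(v<75)&(z>.085)&(z<.1)&(y>-.25)&(y<-.14)&(x>.36)&(x<.45); q=w[m]
    if len(q)>5: print("knob",len(q),q.mean(0).round(4),q.min(0).round(3),q.max(0).round(3),cv2.minAreaRect(q[:,:2].astype(np.float32)*1000))
    save(p,"y1"+n,(170,60,240,240),1.6)
a=np.hstack([cv2.imread("pics/y1scene.png"),cv2.imread("pics/y1side.png")]); cv2.imwrite("pics/y1.png",a)
E
```

```text
62.23 [ 0.3849 -0.1973  0.3873] [[0.007, -0.904, 0.428], [-1.0, -0.01, -0.003], [0.006, -0.428, -0.904]] [-0.017 -0.173 -0.673 -0.008 -0.629  0.031] 0.4983937032840227
scene cap 89 [ 0.602 -0.321] 0.191
scene cap 93 [ 0.602 -0.237] 0.19
scene cap 94 [ 0.595 -0.146] 0.191
scene cap 99 [ 0.603 -0.061] 0.191
scene (np.int32(1375), np.float64(0.169), array([ 598., -189.]), array([302.,  60.]), 89.4)
side cap 97 [ 0.6   -0.319] 0.187
side cap 101 [ 0.599 -0.237] 0.187
side cap 113 [ 0.594 -0.147] 0.188
side cap 120 [ 0.601 -0.063] 0.188
side (np.int32(1848), np.float64(0.169), array([ 595., -187.]), array([ 56., 304.]), 0.2)
scene end 35 [ 0.506 -0.379  0.146] [ 0.487 -0.391  0.129] [ 0.517 -0.369  0.154]
scene end 66 [ 0.507 -0.01   0.142] [ 0.491 -0.02   0.124] [ 0.519 -0.004  0.154]
bar 345 [ 0.507 -0.186  0.144]
knob 40 [ 0.404  -0.1905  0.0913] [ 0.381 -0.202  0.085] [ 0.428 -0.183  0.099] ((404.39764404296875, -192.85108947753906), (18.53559684753418, 46.29755401611328), 88.3963394165039)
side end 39 [ 0.496 -0.379  0.143] [ 0.486 -0.393  0.128] [ 0.511 -0.37   0.153]
side end 103 [ 0.503 -0.009  0.139] [ 0.49  -0.02   0.121] [ 0.516 -0.002  0.151]
bar 423 [ 0.499 -0.181  0.141]
knob 61 [ 0.399  -0.1904  0.0915] [ 0.38  -0.202  0.085] [ 0.424 -0.179  0.099] ((401.9205017089844, -190.0363006591797), (43.56549835205078, 19.808902740478516), 4.771000862121582)
```

View pics/y1.png

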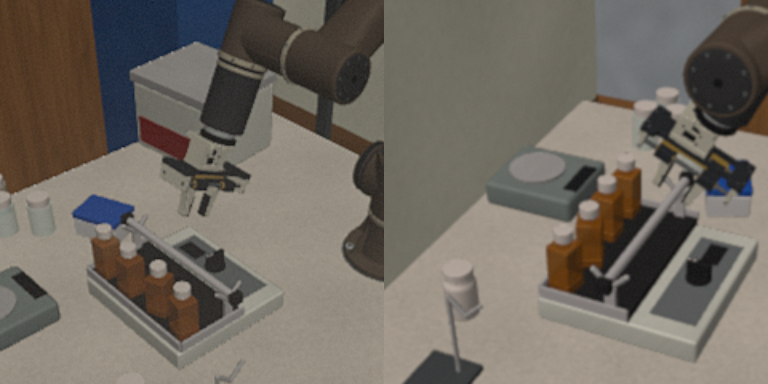

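All four bottles stand, and the bar lies in both rests (blocks at left-view (128,218) and (235,298)). For the knob I will push the near end of its grip in +y with shut fingers. That turns it clockwise and keeps the gripper body away from the bar.

```bash
python3 - <<'E'
from m import *
A=cur(); U=A.copy(); U[:3,3]+=[-.0,0,.03]
B=pose([.378,-.225,.17],[0,0,-1],[0,1,0]); plan(A,B,25,"b"); plan(B,pose([.378,-.225,.091],[0,0,-1],[0,1,0]),20)
E
```

```text
b rows 20 travel [0.058, -0.004, 0.091] rot [-0.197, 0.194, 0.889] ang 93.1 trace [[0.439, -0.22, 0.217], [0.42, -0.231, 0.199], [0.396, -0.232, 0.182], [0.378, -0.225, 0.17]]
 rows 4 travel [0.0, 0.0, 0.658] rot [0.0, 0.0, 0.0] ang 0.0 trace [[0.378, -0.225, 0.131], [0.378, -0.225, 0.111], [0.378, -0.225, 0.091]]
```

>>> {"op": "apply_moves", "data": {
  "travel": [
    [0.06,0,0.09],
    [0.06,0,0.09],
    [0.06,0,0.09],
    [0.06,0,0.09],
    [0.06,0,0.09],
    [0.06,0,0.09],
    [0.06,0,0.09],
    [0.06,0,0.09],
    [0.06,0,0.09],
    [0.06,0,0.09]
  ],
  "delta_rot": [
    [-0.2,0.19,0.89],
    [-0.2,0.19,0.89],
    [-0.2,0.19,0.89],
    [-0.2,0.19,0.89],
    [-0.2,0.19,0.89],
    [-0.2,0.19,0.89],
    [-0.2,0.19,0.89],
    [-0.2,0.19,0.89],
    [-0.2,0.19,0.89],
    [-0.2,0.19,0.89]
  ],
  "claw": [0,0,0,0,0,0,0,0,0,0],
  "grip_force": 20
}}

```text
time_s: 63.27
tool_pos: [0.3888, -0.2151, 0.3557]
tcp_rot: [-0.376, 0.919, -0.081, 0.082]
contact_force: [-0.5, -0.5, -0.5]
width: 0.003
grip_force: 0.0
```

>>> {"op": "apply_moves", "data": {
  "travel": [
    [0.06,0,0.09],
    [0.06,0,0.09],
    [0.06,0,0.09],
    [0.06,0,0.09],
    [0.06,0,0.09],
    [0.06,0,0.09],
    [0.06,0,0.09],
    [0.06,0,0.09],
    [0.06,0,0.09],
    [0.06,0,0.09]
  ],
  "delta_rot": [
    [-0.2,0.19,0.89],
    [-0.2,0.19,0.89],
    [-0.2,0.19,0.89],
    [-0.2,0.19,0.89],
    [-0.2,0.19,0.89],
    [-0.2,0.19,0.89],
    [-0.2,0.19,0.89],
    [-0.2,0.19,0.89],
    [-0.2,0.19,0.89],
    [-0.2,0.19,0.89]
  ],
  "claw": [0,0,0,0,0,0,0,0,0,0]
}}

```text
time_s: 64.1
tool_pos: [0.3759, -0.224, 0.3278]
tcp_rot: [0.002, 1.0, 0.004, -0.001]
contact_force: [-0.2, -0.3, 0.4]
width: 0.006
grip_force: 0.0
```

```bash
python3 - <<'E'
from m import *
st(); plan(cur(),pose([.377,-.227,.091],[0,0,-1],[0,1,0]),20)
E
```

```text
64.1 [ 0.3759 -0.224   0.3278] [[-1.0, 0.003, -0.001], [0.003, 1.0, 0.008], [0.001, 0.008, -1.0]] [-0.088  0.032 -0.592 -0.01  -0.949 -1.48 ] 0.006182407757771799
 rows 4 travel [-0.009, -0.028, 0.648] rot [0.024, -0.003, -0.009] ang 0.5 trace [[0.376, -0.225, 0.13], [0.377, -0.226, 0.11], [0.377, -0.227, 0.091]]
```

Descend, then push along +y (tool +y) in small steps.

>>> {"op": "apply_moves", "data": {
  "travel": [
    [-0.01,-0.03,0.65],
    [-0.01,-0.03,0.65],
    [-0.01,-0.03,0.65],
    [-0.01,-0.03,0.65],
    [0,0,0]
  ],
  "delta_rot": [
    [0.02,0,-0.01],
    [0.02,0,-0.01],
    [0.02,0,-0.01],
    [0.02,0,-0.01],
    [0,0,0]
  ],
  "claw": [0,0,0,0,0]
}}

```text
time_s: 64.52
tool_pos: [0.3759, -0.2271, 0.2472]
tcp_rot: [-0.002, 1.0, 0.001, -0.003]
contact_force: [0.1, 0.2, -0.9]
width: 0.006
grip_force: 0.0
```

>>> {"op": "apply_moves", "data": {
  "travel": [
    [0,0.1,0],
    [0,0.1,0],
    [0,0.1,0],
    [0,0,0]
  ],
  "delta_rot": [
    [0,0,0],
    [0,0,0],
    [0,0,0],
    [0,0,0]
  ],
  "claw": [0,0,0,0]
}}

```text
time_s: 64.85
tool_pos: [0.3777, -0.2178, 0.2522]
tcp_rot: [-0.002, 1.0, 0.0, 0.002]
contact_force: [-0.4, 0.4, 0.8]
width: 0.007
grip_force: 0.0
```

```bash
cat >> m.py <<'E'
def knob():
    T=cur(); print("g",(T[:3,3]+.159*T[:3,2]).round(4),np.round(telemetry.get_obs()["contact_force"],1))
    for n in ["scene","side"]:
        p=optics.get_image(n); w=pts(p); x,y,z=[w[...,i] for i in range(3)]; v=p["img"].max(-1).astype(int)
        m=(v<75)&(z>.083)&(z<.1)&(abs(y+.19)<.03)&(abs(x-.402)<.03); q=w[m]
        if len(q)>5: print(n,"knob",len(q),q.mean(0).round(4),q.min(0).round(3),q.max(0).round(3),cv2.minAreaRect(q[:,:2].astype(np.float32)*1000))
E
python3 -c "
from m import *
knob()"
```

```text
g [ 0.3784 -0.2178  0.0932] [-0.4  0.4  0.8]
scene knob 51 [ 0.4031 -0.1925  0.0912] [ 0.381 -0.22   0.083] [ 0.428 -0.184  0.1  ] ((405.5096130371094, -200.09213256835938), (47.66453552246094, 35.10452651977539), 5.160091876983643)
side knob 41 [ 0.3991 -0.1875  0.0879] [ 0.38  -0.194  0.083] [ 0.422 -0.182  0.094] ((401.09912109375, -186.99916076660156), (42.45112228393555, 11.464799880981445), 4.545919418334961)
```

>>> {"op": "apply_moves", "data": {
  "travel": [
    [-0.02,0.1,0],
    [-0.02,0.1,0],
    [-0.02,0.1,0],
    [-0.02,0.1,0],
    [0,0,0]
  ],
  "delta_rot": [
    [0,0,0],
    [0,0,0],
    [0,0,0],
    [0,0,0],
    [0,0,0]
  ],
  "claw": [0,0,0,0,0]
}}

```text
time_s: 65.37
tool_pos: [0.3787, -0.2062, 0.2514]
tcp_rot: [-0.002, 1.0, -0.0, 0.0]
contact_force: [-4.9, -4.4, 5.0]
width: 0.007
grip_force: 3.2
```

```bash
python3 -c "
from m import *
knob()"
```

```text
g [ 0.3787 -0.2063  0.0924] [-4.9 -4.4  5. ]
scene knob 53 [ 0.4032 -0.1909  0.0911] [ 0.385 -0.206  0.083] [ 0.423 -0.175  0.099] ((403.1447448730469, -189.3939208984375), (37.82761764526367, 30.746084213256836), 4.745742321014404)
side knob 12 [ 0.3894 -0.1791  0.0859] [ 0.382 -0.183  0.083] [ 0.4   -0.173  0.09 ] ((390.881103515625, -178.10702514648438), (17.80512809753418, 9.50296688079834), 1.4794058799743652)
```

>>> {"op": "apply_moves", "data": {
  "travel": [
    [-0.03,0.1,0],
    [-0.03,0.1,0],
    [-0.03,0.1,0],
    [0,0,0]
  ],
  "delta_rot": [
    [0,0,0],
    [0,0,0],
    [0,0,0],
    [0,0,0]
  ],
  "claw": [0,0,0,0]
}}

```text
time_s: 65.8
tool_pos: [0.3813, -0.1974, 0.2512]
tcp_rot: [-0.002, 1.0, -0.0, -0.0]
contact_force: [-4.8, -6.6, 2.1]
width: 0.004
grip_force: 3.3
```

```bash
python3 -c "
from m import *
knob()"
```

```text
g [ 0.3813 -0.1975  0.0922] [-4.8 -6.6  2.1]
scene knob 48 [ 0.4058 -0.1917  0.0925] [ 0.389 -0.214  0.083] [ 0.42  -0.171  0.1  ] ((401.0334777832031, -194.61672973632812), (24.296926498413086, 44.90620422363281), 26.494638442993164)
side knob 7 [ 0.3952 -0.171   0.0852] [ 0.391 -0.175  0.083] [ 0.4   -0.165  0.089] ((396.2542419433594, -170.7989501953125), (9.007087707519531, 8.954835891723633), 70.29994201660156)
```

>>> {"op": "apply_moves", "data": {
  "travel": [
    [-0.06,0.06,0],
    [-0.06,0.06,0],
    [0,0,0]
  ],
  "delta_rot": [
    [0,0,0],
    [0,0,0],
    [0,0,0]
  ],
  "claw": [0,0,0]
}}

```text
time_s: 66.15
tool_pos: [0.3828, -0.1948, 0.2507]
tcp_rot: [-0.002, 1.0, -0.001, -0.003]
contact_force: [-11.9, -16.8, 4.6]
width: 0.004
grip_force: 8.4
```

>>> {"op": "apply_moves", "data": {
  "travel": [
    [-0.05,0.04,0],
    [0,0,0],
    [0,0,0]
  ],
  "delta_rot": [
    [0,0,0],
    [0,0,0],
    [0,0,0]
  ],
  "claw": [0,0,0]
}}

```text
time_s: 66.4
tool_pos: [0.3832, -0.1941, 0.2505]
tcp_rot: [-0.002, 1.0, -0.001, -0.004]
contact_force: [-14.6, -21.4, 7.4]
width: 0.007
grip_force: 10.7
```

```bash
python3 -c "
from m import *
knob()
p=optics.get_image('scene'); save(p,'k1',(255,180,110,80),6)"
```

```text
g [ 0.3819 -0.1945  0.0915] [-14.6 -21.4   7.4]
scene knob 50 [ 0.404  -0.1896  0.092 ] [ 0.388 -0.215  0.084] [ 0.418 -0.166  0.1  ] ((399.87841796875, -192.9129638671875), (23.39948272705078, 49.30613708496094), 19.661760330200195)
```

View pics/k1.png

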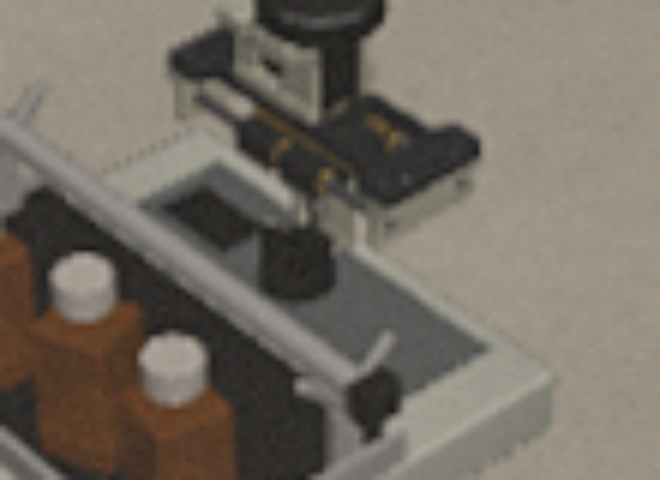

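The force rose from 8 to 26 N within 3 mm, and the grip in the picture now sits at about 70 deg (1.22 rad), so the knob is at its stop. Backing off.

>>> {"op": "apply_moves", "data": {
  "travel": [
    [0,0,0],
    [0.04,-0.1,0],
    [0.04,-0.2,0],
    [0.04,-0.2,0],
    [0.04,-0.2,0],
    [0.04,-0.2,0],
    [0.04,-0.2,0],
    [0.04,-0.2,0],
    [0,0,0]
  ],
  "delta_rot": [
    [0,0,0],
    [0,0,0],
    [0,0,0],
    [0,0,0],
    [0,0,0],
    [0,0,0],
    [0,0,0],
    [0,0,0],
    [0,0,0]
  ],
  "claw": [0,0,0,0,0,0,0,0,0]
}}

```text
time_s: 67.3
tool_pos: [0.3794, -0.2322, 0.2514]
tcp_rot: [-0.002, 1.0, 0.0, 0.002]
contact_force: [0.4, -0.3, 0.4]
width: -0.001
grip_force: 0.0
```

>>> {"op": "apply_moves", "data": {
  "travel": [
    [0,0,-0.5],
    [0,0,-0.8],
    [0,0,-0.8],
    [0,0,-0.8],
    [0,0,-0.8],
    [0,0,-0.8],
    [0,0,0],
    [0,0,0]
  ],
  "delta_rot": [
    [0,0,0],
    [0,0,0],
    [0,0,0],
    [0,0,0],
    [0,0,0],
    [0,0,0],
    [0,0,0],
    [0,0,0]
  ],
  "claw": [0,0,0,0,0,0,0,0]
}}

```text
time_s: 67.97
tool_pos: [0.3792, -0.2315, 0.3876]
tcp_rot: [-0.002, 1.0, -0.0, 0.003]
contact_force: [-0.7, 0.3, -0.2]
width: 0.006
grip_force: 0.0
```

```bash
python3 -c "
from m import *
st(); knob(); stand()
p=optics.get_image('scene'); save(p,'k2',(200,160,160,120),5)"
```

```text
67.97 [ 0.3792 -0.2315  0.3876] [[-1.0, -0.004, 0.006], [-0.004, 1.0, -0.0], [-0.006, -0.0, -1.0]] [-1.020e-01 -2.100e-02 -4.970e-01 -1.000e-03 -1.088e+00 -1.465e+00] 0.005732506016568296
g [ 0.3802 -0.2315  0.2287] [-0.7  0.3 -0.2]
scene knob 47 [ 0.4042 -0.1906  0.0914] [ 0.379 -0.2    0.083] [ 0.426 -0.183  0.1  ] ((402.5367126464844, -191.6856231689453), (46.854278564453125, 17.017438888549805), 0.333633691072464)
side knob 66 [ 0.3985 -0.1913  0.0902] [ 0.38  -0.202  0.083] [ 0.425 -0.184  0.098] ((402.4554443359375, -192.95486450195312), (44.45142364501953, 18.719144821166992), 6.021759986877441)
scene cap 88 [ 0.601 -0.322] 0.191
scene cap 94 [ 0.603 -0.238] 0.191
scene cap 93 [ 0.595 -0.146] 0.191
scene cap 99 [ 0.603 -0.063] 0.191
scene (np.int32(1394), np.float64(0.17), array([ 597., -187.]), array([ 58., 309.]), 0.0)
side cap 100 [ 0.599 -0.32 ] 0.188
side cap 106 [ 0.599 -0.239] 0.188
side cap 116 [ 0.593 -0.146] 0.188
side cap 125 [ 0.6   -0.063] 0.188
side (np.int32(1851), np.float64(0.171), array([ 595., -185.]), array([ 53., 301.]), 1.2)
```

View pics/k2.png

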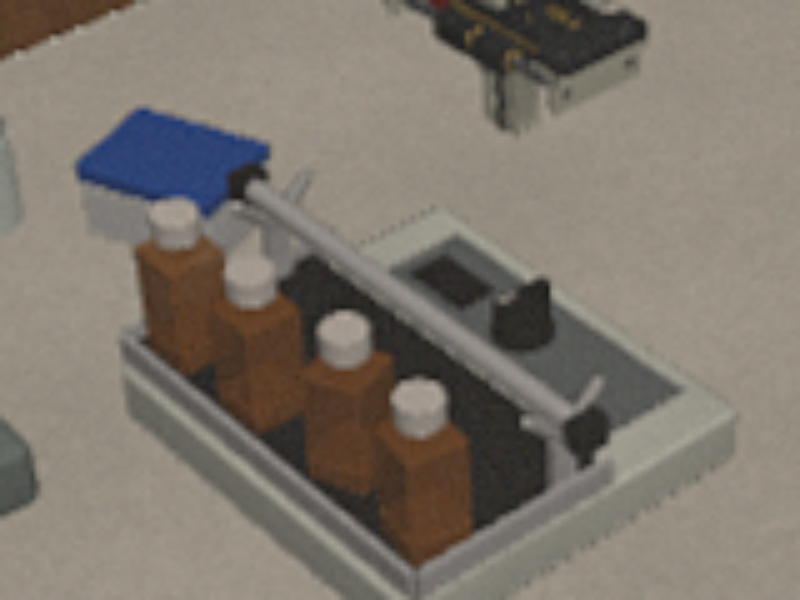

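All four bottles are upright, the bar lies in both rests, the knob (525,315) is back at rest and the gripper is clear. I am handing in the job.

```bash
python3 -c "
from h import *
print(r.job_done())"
```

```text
the job is handed in; nothing more can be done
None
```

I handed the job in at about 68 s: the last pictures showed all four amber bottles upright behind the bar, the bar in both V rests, and the knob turned to its stop and sprung back; the judge's verdict was not shown.

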